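# Stroke the warming box's vent flaps shut

### The arm

A 6-joint arm with a two-finger parallel gripper is mounted at the origin on the work surface. World frame = base frame: x ahead of the robot, y to its left, z up, the work surface at z = 0. Lengths are in mm, angles in rad, forces in N, time in s.
With the tool pointing down it reaches from about 350 to 775 mm from the base axis. Payload 7.3 kg.
Tool frame: the origin (TCP) lies midway between the tips of the shut fingers; the grasp point (between the pads) lies bot.tcp_to_grasp behind it (bot.tcp_to_grasp is the distance from the TCP to the grasp point, in mm); z points along the fingers, y is the direction in which the jaws open and shut (so a half turn about z gives the same grasp; the last joint's range is limited). The gripper opens to 92 mm and grips with 3 to 60 N. Pads are 19 mm wide; open, the fingers measure 130 mm over their backs; the gripper's body (75 mm by 190 mm) begins 47 mm behind the grasp point.
Start: joints at [1.062, 0.342, 1.524, -0, 1.275, -0.146], TCP at [186.307, 490.853, 203.741] pointing down, gripper open.
Joint ranges: [-2.53, 2.53], [-0.77, 2.02], [0.04, 2.7], [-1, 4.14], [0.28, 2.66], [-3.11, 3.11]. Speed limits (rad/s): [2.57, 2.57, 3.14, 3.14, 3.14, 3.14].

### API

Orientations are given as [roll, pitch, yaw] about the fixed x, y, z axes, in that order (R = Rz(yaw) Ry(pitch) Rx(roll)).
In Python, from plant import bot gives the robot as it stands.
- The arm moves only by the shell command python3 -m inch 'ROWS'. ROWS is JSON, one flat list of numbers, 7 for each row, row after row: the shift along the world's x, y, z in cm, then the turn, a rotation vector about the world's x, y, z in degrees, then the gripper command: -1 is shut, 1 is fully open, values between are in proportion. In form: [tx, ty, tz, ax, ay, az, fingers, tx, ty, tz, ax, ay, az, fingers, ...]. A call has exactly 5 rows; each row is the pose to reach, as a shift and turn from the pose measured when the call began; what a row does not reach only later rows make up. A row lasts 1/10 s, in which the tool goes at most 50 mm and 8.59 degrees, less where a joint would pass 70% of its speed; a pose out of reach is approached as far as the arm can. A call with a gripper value outside its range is refused whole. The fingers move at their own pace and stop on an object; the grip force is fixed at half the most. Time passes only in rows, so rows that repeat a pose let the fingers close, or fill a call up. It gives the time, the measured TCP pose, the force and the opening at its end, in the units of the state.
- bot.get_obs(): the state, without advancing time (a new reading comes with each control period).
- bot.capture(name): name is "side" or "top"; returns the picture (420x560x3 uint8, red, green, blue); there is no depth.
- bot.calibration(name): a dict with "fx", "fy", "cx", "cy" (pixels), "k1" (the pictures are not rectified: a ray, as slopes to the right and down, at radius r is drawn at 1 + k1 r^2 times it, then the intrinsics apply), "cam_to_world" (4x4, takes a point from camera to world coordinates). Camera axes: x right, y down, z forward; pixel columns grow to the right and rows downward; lengths in mm; the calibration is good to about 2 mm. A picture is of the moment at which its call begins. calibration takes no time and is no camera call.
- bot.close_job(): hands the job in, once; it reports no verdict.
The state is a dict: "time": time; "joint_positions": joint angles; "dq": joint speeds; "tau": joint torques, N m; "tool_pos": TCP position; "tcp_rot": TCP orientation; "contact_force": force on the tool from outside, world axes, zero at the start; "moment": the same for the moment, N m; "grip_width": finger opening in mm.
Only numpy, scipy, OpenCV 4.12 (cv2) and the standard library are available. Lean on these libraries where they do the work, as an engineer would, in place of code of your own. Each camera call takes 0.05 s, during which the arm holds its last target.

### The job

Close the curved row of five vent flaps on the lid of the warming box so that it holds its heat: run your closed fingertips lightly along the row, from the end at the robot's right to the end at its left (the way the flaps lean), folding each flap down flat in turn. Leave the two flaps by the fan grille, at the lid's edge nearest the robot, standing open. Do not push the box out of place, grasp anything, or disturb the things standing on and around it.

Things in the scene. Friction and masses are not known exactly. Their poses are not given: they have to be found in the camera images.
- warmer: Home-made warming box standing loose on the table (about 3 kg): clear plastic tub 360 mm wide (its y), 240 mm deep (its x), with a flat white lid whose top is 120 mm above the table. Origin at the centre of its underside, z up; x points away from the robot and y to the robot's left when the box stands square (it may be turned by up to about 30 degrees).
- lid_center (a point): centre of the lid's top face, 120 mm above the table; axes as the box. A round black fan grille (68 mm across, 4 mm high) lies 25 mm from it towards the robot.
- vent1 (a joint): opening angle of flap 1 of the five in the curved row (1 = the end at the robot's right, 5 = the end at its left): 0 = shut, 1.3 = stop at fully open; starts at 0.75 to 1.1. Light friction hinge (about 0.01 N m): every flap stays where it is left.
- vent1_hinge (a point): middle of flap 1's hinge line, half-way through its thickness, 121.5 mm above the table. Every flap is a grey plate 30 mm long from hinge to free edge, 34 mm wide, 3 mm thick; shut, its top is 1.5 mm above this point. Axes turn with the flap: x from hinge to free edge (level when shut, tilted up when open), y along the hinge, z out of its upper face.
- vent2 (a joint): opening angle of flap 2 of the five in the curved row (1 = the end at the robot's right, 5 = the end at its left): 0 = shut, 1.3 = stop at fully open; starts at 0.75 to 1.1. 
- vent2_hinge (a point): middle of flap 2's hinge line, half-way through its thickness, 121.5 mm above the table. Axes as flap 1. Every flap is hinged at its end nearer the robot's right, so it leans, and folds down, towards the next flap to the left.
- vent3 (a joint): opening angle of flap 3 of the five in the curved row (1 = the end at the robot's right, 5 = the end at its left): 0 = shut, 1.3 = stop at fully open; starts at 0.75 to 1.1. 
- vent3_hinge (a point): middle of flap 3's hinge line, half-way through its thickness, 121.5 mm above the table. Axes as flap 1. The row follows an arc of 140 mm radius bulging away from the robot, hinges about 58 mm apart.
- vent4 (a joint): opening angle of flap 4 of the five in the curved row (1 = the end at the robot's right, 5 = the end at its left): 0 = shut, 1.3 = stop at fully open; starts at 0.75 to 1.1. 
- vent4_hinge (a point): middle of flap 4's hinge line, half-way through its thickness, 121.5 mm above the table. Axes as flap 1. Between the flaps, and for 28 mm beyond both ends of the row, the lid carries a raised grey band 40 mm wide, 3 mm high, flush with the shut flaps.
- vent5 (a joint): opening angle of flap 5 of the five in the curved row (1 = the end at the robot's right, 5 = the end at its left): 0 = shut, 1.3 = stop at fully open; starts at 0.75 to 1.1. 
- vent5_hinge (a point): middle of flap 5's hinge line, half-way through its thickness, 121.5 mm above the table. Axes as flap 1.
- fanvent1 (a joint): opening angle of the right one of the two equal flaps near the lid's edge nearest the robot, by the fan grille, to be left open (0 shut, starts at 0.75 to 1.1).
- fanvent1_hinge (a point): middle of that flap's hinge line; same size and axes as the flaps of the row.
- fanvent2 (a joint): opening angle of the left one of the two equal flaps near the lid's edge nearest the robot, by the fan grille, to be left open (0 shut, starts at 0.75 to 1.1).
- fanvent2_hinge (a point): middle of that flap's hinge line; same size and axes as the flaps of the row.
- vial: small glass jar with white cap, 28 mm across, 45 mm high, standing on the lid at its far left corner, beyond the curved row. Leave alone. Origin under its centre.
- weight: small brass weight, 32 mm across, 36 mm high, standing on the lid at its near right corner. Leave alone. Origin under its centre.
- glass1: beer glass, 80 mm across, 135 mm high, on the table to the left of the box. Leave alone. Origin under its centre.
- glass2: second beer glass, the same. Leave alone. Origin under its centre.
- thermometer: black probe thermometer lying on the table to the right of the box, body 150 x 36 x 18 mm with a thin 115 mm steel probe. Leave alone. Origin under its centre.
- tape: roll of paper tape lying flat, 84 mm across, 24 mm high, to the right of the box. Leave alone. Origin under its centre.
- driver: screwdriver lying on the table, far left. Leave alone. Origin under its centre.

How it is judged (in metres and radians):
On the way, in this order (a step that is already met when the one before it is completed fails the run):
1. the first flap from the robot's right is folded down under the fingertips (value of joint vent1 below 0.35 rad and contact force between the fingers and warmer above 0.1 N), for 0.02 s.
2. the second flap from the robot's right is folded down under the fingertips (value of joint vent2 below 0.35 rad and contact force between the fingers and warmer above 0.1 N), for 0.02 s.
3. the third flap from the robot's right is folded down under the fingertips (value of joint vent3 below 0.35 rad and contact force between the fingers and warmer above 0.1 N), for 0.02 s.
4. the fourth flap from the robot's right is folded down under the fingertips (value of joint vent4 below 0.35 rad and contact force between the fingers and warmer above 0.1 N), for 0.02 s.
5. the fifth flap from the robot's right is folded down under the fingertips (value of joint vent5 below 0.35 rad and contact force between the fingers and warmer above 0.1 N), for 0.02 s.
At the end, for the whole second after the job is handed in: All five flaps of the curved row are down to within 0.2 rad of shut, both flaps by the fan grille stand open beyond 0.6 rad, the box rests within 20 mm of where it stood, and every bystander within 20 mm of its place (value of joint each of vent1, vent2, vent3, vent4, vent5 below 0.2 rad and value of joint each of fanvent1, fanvent2 above 0.6 rad and distance of each of warmer, vial, weight, glass1, glass2, thermometer, tape, driver from where it was at the start of the episode below 0.02 m and linear speed of warmer below 0.01 m/s); the robot touches nothing.
It fails at once if a flap by the fan grille is closed (value of joint any of fanvent1, fanvent2 below 0.6 rad).
It fails at once if the box is shoved, tilted or lifted (distance of warmer from where it was at the start of the episode above 0.02 m or angle between warmer's own z axis and vertical above 0.06 rad).
It fails at once if the box is pressed hard with the fingers (over 35 N) (contact force between the fingers and warmer above 35 N).
It fails at once if something standing about is moved or lifted (over 20 mm) (distance of any of vial, weight, glass1, glass2, thermometer, tape, driver from where it was at the start of the episode above 0.02 m).
It also fails if it takes over 45 s, if anything falls off the work surface, if the arm or the gripper's body presses on something with over 40 N, if the wrist force passes 120 N, or if a joint passes its speed limit or range.

## Working session

There is one attempt and no reset: what is moved stays moved. The work goes in short steps, Python scripts to look and compute and a shell command to move; the robot and the scene stay as the last step left them, time stands still between calls to the robot, and variables do not carry over. Pictures are saved under pics/ and viewed, and the job is handed in when it is done.

```bash
mkdir -p pics; ls; python3 - <<'E'
from plant import bot
import cv2
for n in("top","side"):
    cv2.imwrite(f"pics/{n}0.png",bot.capture(n)[:,:,::-1]); print(bot.calibration(n))
print(bot.get_obs(), bot.tcp_to_grasp)
E
```

```text
pics
{'fx': 392.0186911026952, 'fy': 392.0186911026952, 'cx': 277.95804692181554, 'cy': 207.50275095230506, 'k1': -0.08490790583070278, 'cam_to_world': array([[-1.84806598e-02, -9.85789052e-01,  1.66968293e-01,
         3.41855308e+02],
       [-9.99658457e-01,  2.13043135e-02,  1.51358744e-02,
         7.14884365e+01],
       [-1.84779242e-02, -1.66631546e-01, -9.85846080e-01,
         1.09687338e+03],
       [ 0.00000000e+00,  0.00000000e+00,  0.00000000e+00,
         1.00000000e+00]])}
{'fx': 483.4489027809958, 'fy': 483.4489027809958, 'cx': 275.5370080795082, 'cy': 210.76938463856604, 'k1': 0.02049749102254343, 'cam_to_world': array([[ 9.70713943e-01, -1.82768569e-01,  1.55916934e-01,
         3.38746930e+02],
       [-2.39643559e-01, -6.91032448e-01,  6.81942168e-01,
        -7.91370885e+02],
       [-1.68939341e-02, -6.99335260e-01, -7.14594143e-01,
         1.01752729e+03],
       [ 0.00000000e+00,  0.00000000e+00,  0.00000000e+00,
         1.00000000e+00]])}
{'time': 0.1, 'joint_positions': array([ 1.06196018e+00,  3.42644150e-01,  1.52490184e+00,  2.14541493e-05,
        1.27542280e+00, -1.45984621e-01]), 'dq': array([ 3.63990146e-04, -1.49921403e-03, -1.90347334e-03, -1.64801620e-03,
        4.20896495e-05,  1.01680989e-03]), 'tau': array([ 2.28843135e-03, -4.32001591e+01, -2.44694424e+01,  7.20617571e-02,
        5.26789168e-02, -4.98799568e-05]), 'tool_pos': array([186.11643686, 490.4839455 , 203.12596794]), 'tcp_rot': array([-3.14023414e+00, -2.20479949e-04,  2.77873472e+00]), 'contact_force': array([-0.61014825,  0.81505054,  0.11206402]), 'moment': array([ 0.00285016,  0.03585092, -0.0119642 ]), 'grip_width': 91.62844766661908} 18.8
```

View pics/top0.png

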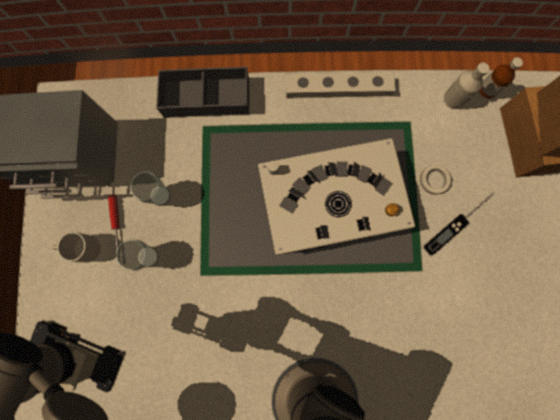

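View pics/side0.png

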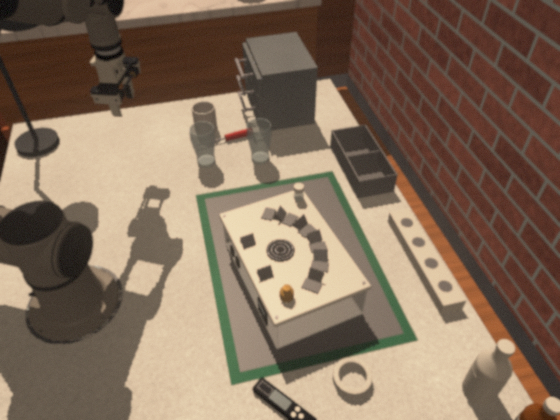

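The top view shows the white lid at about x 259–414, y 140–251. The five-flap row arches from (381,184) at the robot's right to (289,203) at its left, and the fan flaps are at (322,232) and (363,223). Next I'll measure the lid and enlarge it.

```bash
cat > h.py <<'E'
import numpy as np, cv2
from plant import bot
def ray(n,uv):
    c=bot.calibration(n);uv=np.atleast_2d(np.asarray(uv,float))
    K=np.array([[c['fx'],0,c['cx']],[0,c['fy'],c['cy']],[0,0,1]])
    p=cv2.undistortPoints(uv.reshape(-1,1,2),K,np.array([c['k1'],0,0,0.]))[:,0]
    d=np.c_[p,np.ones(len(p))]@c['cam_to_world'][:3,:3].T
    return c['cam_to_world'][:3,3],d
def plane(n,uv,z):
    o,d=ray(n,uv); return o+d*((z-o[2])/d[:,2])[:,None]
def proj(n,P):
    c=bot.calibration(n);P=np.atleast_2d(np.asarray(P,float));T=np.linalg.inv(c['cam_to_world'])
    q=P@T[:3,:3].T+T[:3,3]
    K=np.array([[c['fx'],0,c['cx']],[0,c['fy'],c['cy']],[0,0,1]])
    return cv2.projectPoints(q,np.zeros(3),np.zeros(3),K,np.array([c['k1'],0,0,0.]))[0][:,0]
E
cat > m.py <<'E'
from h import *
for n,b in(("top",(250,130,425,262)),("side",(205,175,385,350))):
    im=cv2.imread(f"pics/{n}0.png"); hsv=cv2.cvtColor(im,cv2.COLOR_BGR2HSV)
    m=np.zeros(im.shape[:2],np.uint8); x0,y0,x1,y1=b
    print(n,im[150:160:5,385] if n=="top" else im[285,330])
    m[y0:y1,x0:x1]=((im.max(2)>130)*255)[y0:y1,x0:x1]
    cs,_=cv2.findContours(m,cv2.RETR_EXTERNAL,cv2.CHAIN_APPROX_NONE); c=max(cs,key=cv2.contourArea)
    h=cv2.convexHull(c); 
    for e in np.arange(.01,.08,.003):
        a=cv2.approxPolyDP(h,e*cv2.arcLength(h,True),True)
        if len(a)==4:break
    # refine: fit lines to hull-side contour points
    a=a[:,0].astype(float); L=[]
    cp=c[:,0].astype(float)
    for i in range(4):
        p,q=a[i],a[(i+1)%4]; d=(q-p)/np.linalg.norm(q-p); t=(cp-p)@d; o=abs((cp-p)@[-d[1],d[0]])
        s=cp[(t>10)&(t<np.linalg.norm(q-p)-10)&(o<3)]
        vx,vy,X,Y=cv2.fitLine(s.astype(np.float32),cv2.DIST_HUBER,0,.01,.01).ravel(); L.append(np.cross([X,Y,1],[X+vx,Y+vy,1]))
    K=[]
    for i in range(4):
        z=np.cross(L[i-1],L[i]); K.append(z[:2]/z[2])
    K=np.array(K); P=plane(n,K,120)
    print(K.round(1).tolist(),P.round(1).tolist(), "ctr",P.mean(0).round(1), "sides",np.linalg.norm(P-np.roll(P,-1,0),axis=1).round(1))
    v=cv2.resize(im[y0:y1,x0:x1],None,fx=4.4 if n=="top" else 3.3,fy=4.4 if n=="top" else 3.3,interpolation=cv2.INTER_CUBIC); cv2.imwrite(f"pics/{n}0z.png",v)
E
python3 m.py
```

```text
top [[117 154 178]
 [122 158 183]]
[[391.4, 138.1], [413.8, 225.9], [275.2, 253.8], [257.9, 163.7]] [[685.2, -213.8, 120.0], [453.0, -254.6, 120.0], [391.0, 95.5, 120.0], [623.0, 136.2, 120.0]] ctr [538.  -59.2 120. ] sides [235.7 355.6 235.6 355.5]
side [178 213 233]
[[327.7, 178.1], [380.5, 325.8], [236.0, 352.3], [205.0, 199.1]] [[704.9, 151.1, 120.0], [666.5, -318.6, 120.0], [361.6, -302.8, 120.0], [362.9, 155.7, 120.0]] ctr [524.  -78.6 120. ] sides [471.3 305.3 458.5 342.1]
```

View pics/top0z.png

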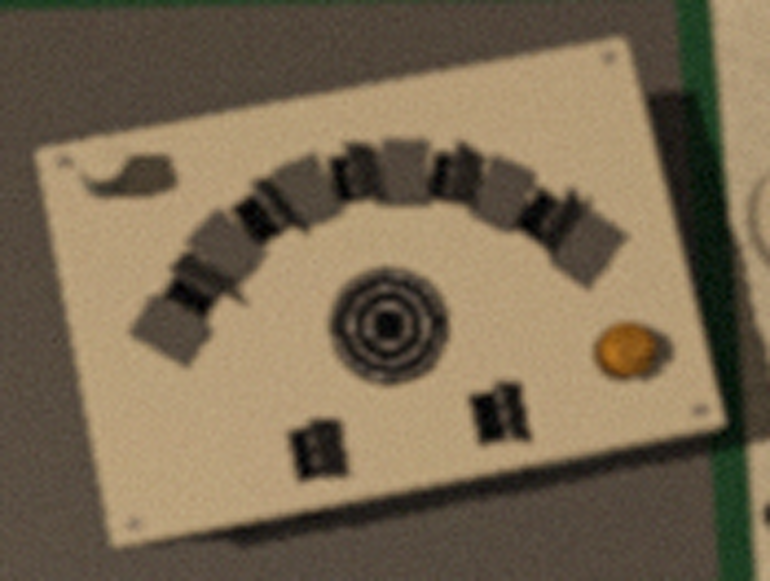

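View pics/side0z.png

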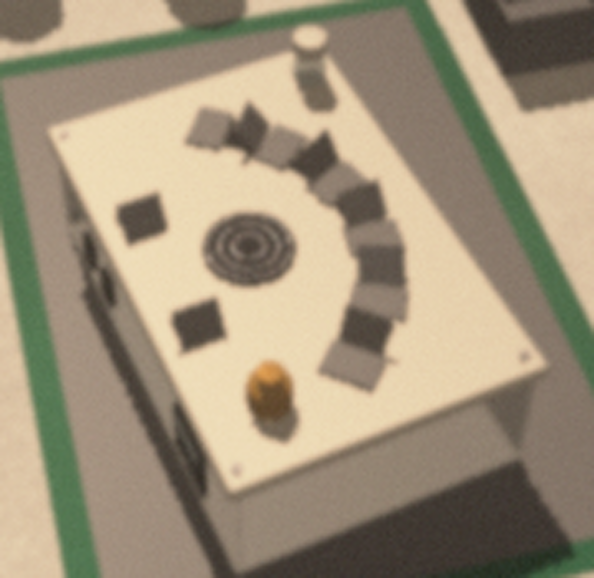

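The zoomed top view shows six grey band patches, alternating with dark open flaps, and the fan grille at about (338,204). The side view confirms this. I'll triangulate shared features and fit the arc.

```bash
cat > a.py <<'E'
from h import *
from scipy.optimize import least_squares
T=lambda x,y:(250+x/4.4,130+y/4.4); S=lambda x,y:(205+x/3.3,175+y/3.3)
def tri(a,b):
    o1,d1=ray("top",a);o2,d2=ray("side",b);d1=d1[0]/np.linalg.norm(d1);d2=d2[0]/np.linalg.norm(d2)
    t=np.linalg.lstsq(np.c_[d1,-d2],o2-o1,rcond=None)[0]; p=o1+t[0]*d1;q=o2+t[1]*d2
    return ((p+q)/2).round(1),round(np.linalg.norm(p-q),1)
for nm,a,b in [("scrFR",T(610,57),S(523,356)),("scrNR",T(700,409),S(236,470)),("scrNL",T(133,523),S(65,135)),("fan",T(388,325),S(249,247))]: print(nm,tri(a,b))
B=np.array([T(583,240),T(502,195),T(405,170),T(308,190),T(230,250),T(172,328)])
P=plane("top",B,123)[:,:2]; C=np.array([538,-59.2]); yaw=np.arctan2(40.8,232.1); print("yaw",np.degrees(yaw))
R=np.array([[np.cos(yaw),-np.sin(yaw)],[np.sin(yaw),np.cos(yaw)]])
Q=(P-C)@R; print("band centres box",Q.round(1).tolist())
f=least_squares(lambda p:np.hypot(*(Q-p).T)-140,[-60,0]); print("arc ctr box r140",f.x,f.fun.round(1), np.degrees(np.arctan2(Q[:,1]-f.x[1],Q[:,0]-f.x[0])).round(1))
f=least_squares(lambda p:np.hypot(*(Q-p[:2]).T)-p[2],[-60,0,140]); print("free",f.x)
F=plane("top",[T(388,325)],124)[0,:2]; print("fan box",(F-C)@R)
F=plane("top",[T(627,350)],150)[0,:2]; print("weight box",(F-C)@R)
F=plane("top",[T(318,450),T(500,412)],130)[:,:2]; print("fanvents box",(F-C)@R)
E
python3 a.py
```

```text
scrFR (array([ 672.3, -205.9,  118.9]), np.float64(0.0))
scrNR (array([ 460.7, -243.7,  118.4]), np.float64(0.4))
scrNL (array([403.3,  82.8, 117.8]), np.float64(0.5))
fan (array([513.8, -66. , 120.3]), np.float64(1.1))
yaw 9.9699525695713
band centres box [[0.9, -123.9], [36.2, -83.8], [61.7, -31.6], [60.9, 26.4], [34.8, 78.0], [-3.6, 119.9]]
arc ctr box r140 [-75.95845816  -3.56128974] [ 2.8 -2.1  0.5  0.1 -2.4  3.1] [-57.4 -35.6 -11.5  12.3  36.4  59.6]
free [-83.4204003   -3.68171234 146.14458786]
fan box [-26.05516049  -1.76436855]
weight box [ -69.69205212 -125.40740737]
fanvents box [[-89.00932944  53.28265184]
 [-88.00054511 -52.154235  ]]
```

```bash
cat > nx.py <<'E'
from h import *
import sys
# usage: nx.py phi0 step z : shifts (cm) from measured pose to the arc points
A=np.array([463.6,-74.8]); o=bot.get_obs(); p=o['tool_pos']
print("t",o['time'],"p",p.round(1),"rot",np.degrees(o['tcp_rot']).round(1),"F",o['contact_force'].round(1),"w",o['grip_width'])
d=p[:2]-A; print("phi now",(np.degrees(np.arctan2(d[1],d[0]))-10).round(1),"r",np.hypot(*d).round(1))
f,s,z=map(float,sys.argv[1:4])
for i in range(5):
    a=np.radians(f+s*i+10); q=np.r_[A+140*np.array([np.cos(a),np.sin(a)]),z]
    print(f+s*i,((q-p)/10).round(2))
E
python3 nx.py -68 0 160
python3 -m inch '[2,-4,1,0,0,6,-1, 4,-8,1,0,0,12,-1, 6,-12,1,0,0,18,-1, 8,-16,1,0,0,24,-1, 10,-20,1,0,0,30,-1]'; python3 nx.py -68 0 160
```

```text
t 0.1 p [186.1 490.5 203.1] rot [-179.9   -0.   159.2] F [-0.6  0.8  0.1] w 91.62844766661908
phi now 106.1 r 629.7
-68.0 [ 35.17 -68.4   -4.31]
-68.0 [ 35.17 -68.4   -4.31]
-68.0 [ 35.17 -68.4   -4.31]
-68.0 [ 35.17 -68.4   -4.31]
-68.0 [ 35.17 -68.4   -4.31]
time: 0.6
tool_pos: [286.3, 288.8, 212.9]
tcp_rot: [-3.14, -0.0, -2.976]
contact_force: [1.2, 0.5, 0.2]
grip_width: 56.3
t 0.6 p [286.3 288.8 212.9] rot [-179.9   -0.  -170.5] F [1.2 0.5 0.2] w 56.32871112029202
phi now 106.0 r 404.6
-68.0 [ 25.15 -48.24  -5.29]
-68.0 [ 25.15 -48.24  -5.29]
-68.0 [ 25.15 -48.24  -5.29]
-68.0 [ 25.15 -48.24  -5.29]
-68.0 [ 25.15 -48.24  -5.29]
```

Tracking is good. I'll carry on to above the start.

```bash
python3 -m inch '[2.5,-4.2,0,0,0,0,-1, 5,-8.4,0,0,0,0,-1, 7.5,-12.6,0,0,0,0,-1, 10,-16.8,0,0,0,0,-1, 12.5,-21,0,0,0,0,-1]'
python3 -m inch '[2.5,-4.2,0,0,0,0,-1, 5,-8.4,0,0,0,0,-1, 7.5,-12.6,0,0,0,0,-1, 10,-17,0,0,0,0,-1, 12,-22,0,0,0,0,-1]'
python3 nx.py -68 0 150
```

```text
time: 1.1
tool_pos: [411.7, 76.9, 212.9]
tcp_rot: [-3.14, -0.0, -2.976]
contact_force: [0.1, 1.4, -0.8]
grip_width: 16.5
time: 1.6
tool_pos: [530.9, -140.8, 212.4]
tcp_rot: [-3.141, -0.001, -2.976]
contact_force: [0.7, 0.2, -0.8]
grip_width: 0.2
t 1.6 p [ 530.9 -140.8  212.4] rot [-180.    -0.  -170.5] F [ 0.7  0.2 -0.8] w 0.15055218213904997
phi now -54.4 r 94.2
-68.0 [ 0.69 -5.28 -6.24]
-68.0 [ 0.69 -5.28 -6.24]
-68.0 [ 0.69 -5.28 -6.24]
-68.0 [ 0.69 -5.28 -6.24]
-68.0 [ 0.69 -5.28 -6.24]
```

```bash
python3 -m inch '[0.4,-2.8,0,0,0,0,-1, 0.7,-5.3,0,0,0,0,-1, 0.7,-5.3,-2.5,0,0,0,-1, 0.7,-5.3,-5,0,0,0,-1, 0.7,-5.3,-6.2,0,0,0,-1]'
python3 nx.py -68 0 126
python3 - <<'E'
from h import *
for n,b,f in(("top",(250,100,425,262),4.4),("side",(205,150,385,330),3.3)):
    x0,y0,x1,y1=b; cv2.imwrite(f"pics/{n}1.png",cv2.resize(bot.capture(n)[y0:y1,x0:x1,::-1],None,fx=f,fy=f,interpolation=cv2.INTER_CUBIC))
E
```

```text
time: 2.1
tool_pos: [536.6, -193.4, 147.8]
tcp_rot: [3.14, -0.004, -2.977]
contact_force: [-0.5, -0.8, -0.1]
grip_width: 0.3
t 2.1 p [ 536.6 -193.4  147.8] rot [ 179.9   -0.2 -170.5] F [-0.5 -0.8 -0.1] w 0.30853796651462934
phi now -68.4 r 139.3
-68.0 [ 0.12 -0.01 -2.18]
-68.0 [ 0.12 -0.01 -2.18]
-68.0 [ 0.12 -0.01 -2.18]
-68.0 [ 0.12 -0.01 -2.18]
-68.0 [ 0.12 -0.01 -2.18]
```

View pics/top1.png

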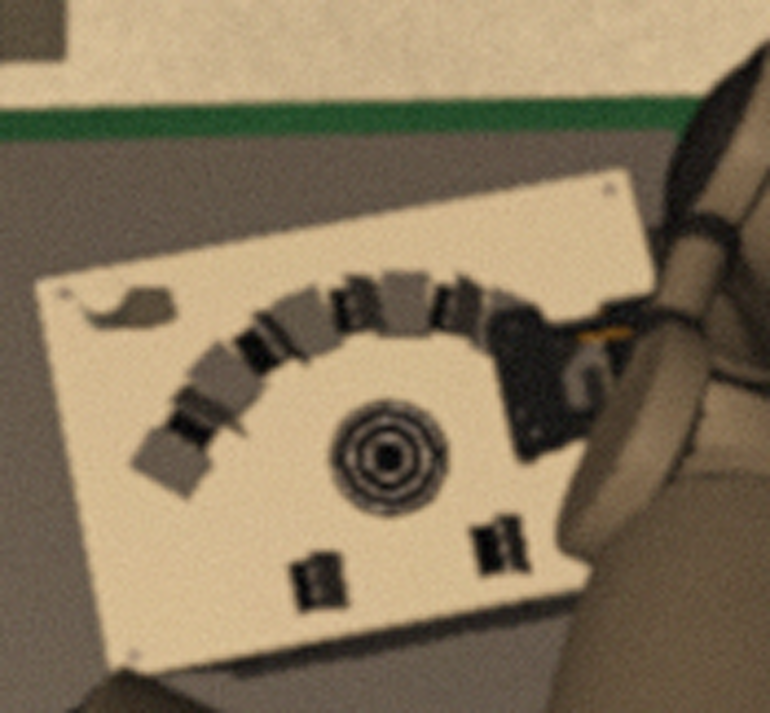

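View pics/side1.png

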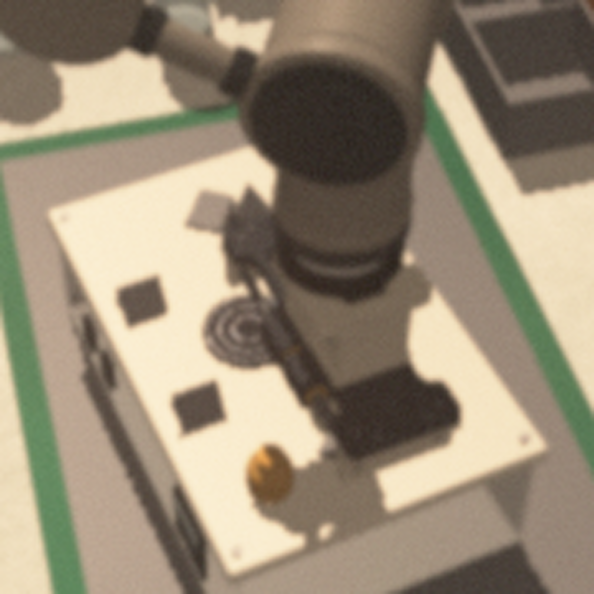

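The gripper hangs over the right end of the band, clear of the brass weight (at (270,473) in the side crop). No flap has moved yet. I'll descend to just above the band.

```bash
python3 -m inch '[0.1,0,-1,0,0,0,-1, 0.1,0,-2,0,0,0,-1, 0.1,0,-2.25,0,0,0,-1, 0.1,0,-2.25,0,0,0,-1, 0.1,0,-2.25,0,0,0,-1]'
python3 nx.py -64 3.3 125
```

```text
time: 2.7
tool_pos: [538.1, -193.2, 126.4]
tcp_rot: [3.14, -0.003, -2.976]
contact_force: [0.0, -0.2, 1.4]
grip_width: 0.7
t 2.7 p [ 538.1 -193.2  126.4] rot [ 179.9   -0.2 -170.5] F [ 0.  -0.2  1.4] w 0.6735646259619936
phi now -67.8 r 139.9
-64.0 [ 0.78  0.52 -0.14]
-60.7 [ 1.42  1.01 -0.14]
-57.4 [ 2.03  1.54 -0.14]
-54.1 [ 2.61  2.1  -0.14]
-50.8 [ 3.15  2.69 -0.14]
```

```bash
python3 -m inch '[0.78,0.52,-0.12,0,0,0,-1, 1.42,1.01,-0.12,0,0,0,-1, 2.03,1.54,-0.12,0,0,0,-1, 2.61,2.1,-0.12,0,0,0,-1, 3.15,2.69,-0.12,0,0,0,-1]'
python3 nx.py -47.5 3.3 125
```

```text
time: 3.2
tool_pos: [570.2, -165.6, 125.2]
tcp_rot: [3.14, -0.003, -2.975]
contact_force: [0.0, -0.7, -0.2]
grip_width: 0.6
t 3.2 p [ 570.2 -165.6  125.2] rot [ 179.9   -0.2 -170.5] F [ 0.  -0.7 -0.2] w 0.6095948492340926
phi now -50.4 r 140.1
-47.5 [ 0.45  0.56 -0.02]
-44.2 [ 0.92  1.22 -0.02]
-40.9 [ 1.35  1.9  -0.02]
-37.6 [ 1.75  2.6  -0.02]
-34.3 [ 2.1   3.32 -0.02]
```

```bash
python3 -m inch '[0.45,0.56,-0.04,0,0,0,-1, 0.92,1.22,-0.04,0,0,0,-1, 1.35,1.9,-0.04,0,0,0,-1, 1.75,2.6,-0.04,0,0,0,-1, 2.1,3.32,-0.04,0,0,0,-1]'
python3 nx.py -31 3.3 124.8
python3 - <<'E'
from h import *
for n,b,f in(("top",(250,100,425,262),4.4),("side",(205,150,385,330),3.3)):
    x0,y0,x1,y1=b; cv2.imwrite(f"pics/{n}2.png",cv2.resize(bot.capture(n)[y0:y1,x0:x1,::-1],None,fx=f,fy=f,interpolation=cv2.INTER_CUBIC))
E
```

```text
time: 3.7
tool_pos: [591.5, -131.8, 124.8]
tcp_rot: [3.14, -0.004, -2.975]
contact_force: [-0.3, 0.8, -0.2]
grip_width: 0.4
t 3.7 p [ 591.5 -131.8  124.8] rot [ 179.9   -0.2 -170.5] F [-0.3  0.8 -0.2] w 0.3706406549114359
phi now -34.0 r 140.0
-31.0 [0.28 0.68 0.  ]
-27.7 [0.55 1.44 0.  ]
-24.4 [0.77 2.22 0.  ]
-21.1 [0.95 3.   0.  ]
-17.8 [1.08 3.8  0.  ]
```

View pics/top2.png

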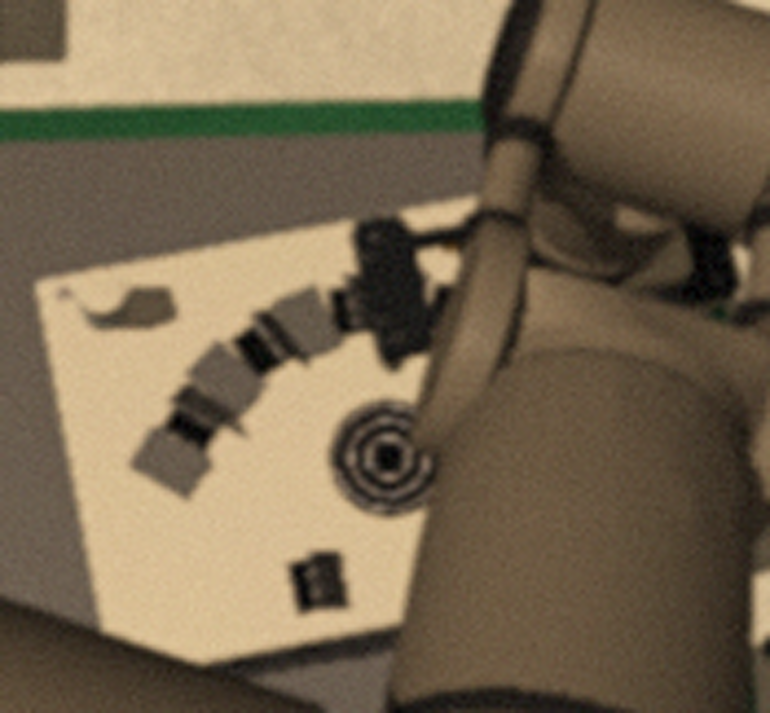

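View pics/side2.png

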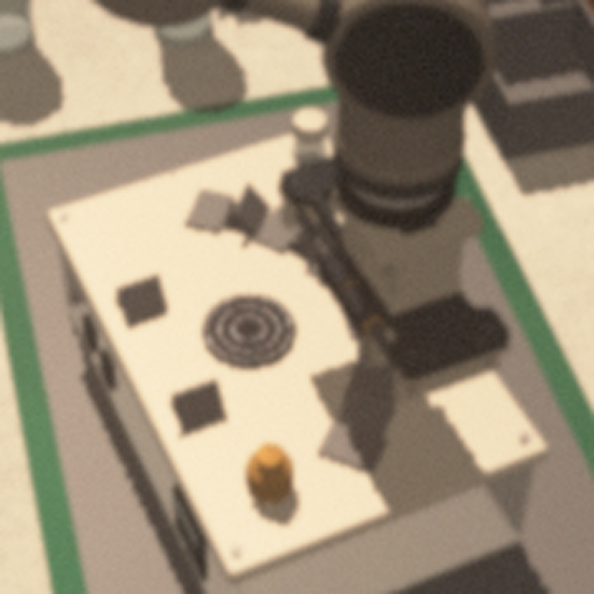

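In the side crop, flap 1 (about (360,400)) lies flat in shadow, and the box, weight and vial are unmoved. Continuing along the row.

```bash
python3 -m inch '[0.28,0.68,-0.02,0,0,0,-1, 0.55,1.44,-0.02,0,0,0,-1, 0.77,2.22,-0.02,0,0,0,-1, 0.95,3,-0.02,0,0,0,-1, 1.08,3.8,-0.02,0,0,0,-1]'
python3 nx.py -14.5 3.3 124.8
```

```text
time: 4.3
tool_pos: [602.5, -92.6, 124.6]
tcp_rot: [3.14, -0.003, -2.974]
contact_force: [1.0, -0.3, -0.1]
grip_width: 0.7
t 4.3 p [602.5 -92.6 124.6] rot [ 179.9   -0.2 -170.4] F [ 1.  -0.3 -0.1] w 0.7252688240294626
phi now -17.3 r 140.1
-14.5 [0.06 0.68 0.02]
-11.2 [0.1  1.48 0.02]
-7.9 [0.1  2.29 0.02]
-4.600000000000001 [0.04 3.09 0.02]
-1.3000000000000007 [-0.05  3.89  0.02]
```

```bash
python3 -m inch '[0.06,0.68,0.01,0,0,0,-1, 0.1,1.48,0.01,0,0,0,-1, 0.1,2.29,0.01,0,0,0,-1, 0.04,3.09,0.01,0,0,0,-1, -0.05,3.89,0.01,0,0,0,-1]'
python3 nx.py 2 3.3 124.8
```

```text
time: 4.8
tool_pos: [601.9, -53.0, 124.7]
tcp_rot: [3.14, -0.003, -2.974]
contact_force: [0.5, 0.2, -0.2]
grip_width: 0.1
t 4.8 p [601.9 -53.  124.7] rot [ 179.9   -0.2 -170.4] F [ 0.5  0.2 -0.2] w 0.10959854054979766
phi now -1.0 r 140.0
2.0 [-0.14  0.73  0.01]
5.3 [-0.33  1.51  0.01]
8.6 [-0.56  2.28  0.01]
11.899999999999999 [-0.84  3.04  0.01]
15.2 [-1.17  3.78  0.01]
```

```bash
python3 -m inch '[-0.14,0.73,0,0,0,0,-1, -0.33,1.51,0,0,0,0,-1, -0.56,2.28,0,0,0,0,-1, -0.84,3.04,0,0,0,0,-1, -1.17,3.78,0,0,0,0,-1]'
python3 nx.py 18.5 3.3 124.8
python3 - <<'E'
from h import *
for n,b,f in(("top",(250,100,425,262),4.4),("side",(205,150,385,330),3.3)):
    x0,y0,x1,y1=b; cv2.imwrite(f"pics/{n}3.png",cv2.resize(bot.capture(n)[y0:y1,x0:x1,::-1],None,fx=f,fy=f,interpolation=cv2.INTER_CUBIC))
E
```

```text
time: 5.3
tool_pos: [589.9, -14.6, 124.7]
tcp_rot: [3.14, -0.003, -2.974]
contact_force: [0.4, -0.4, 0.2]
grip_width: 0.3
t 5.3 p [589.9 -14.6 124.7] rot [ 179.9   -0.2 -170.4] F [ 0.4 -0.4  0.2] w 0.2714439597890114
phi now 15.5 r 140.0
18.5 [-0.33  0.66  0.01]
21.8 [-0.74  1.35  0.01]
25.1 [-1.18  2.03  0.01]
28.4 [-1.66  2.67  0.01]
31.7 [-2.18  3.29  0.01]
```

View pics/side3.png

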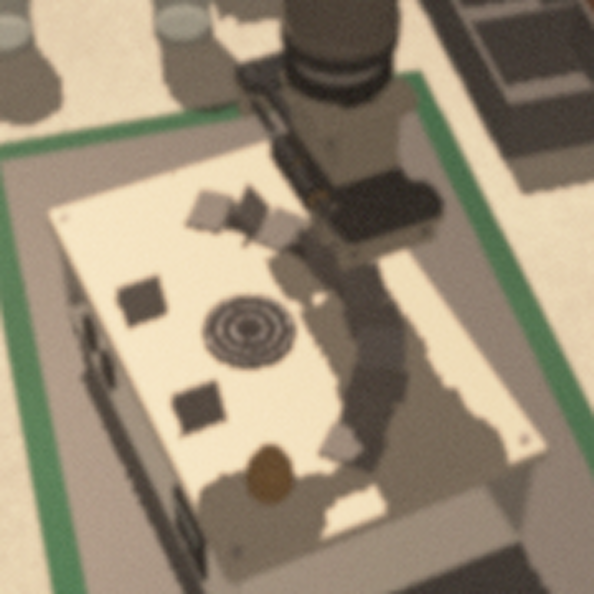

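View pics/top3.png

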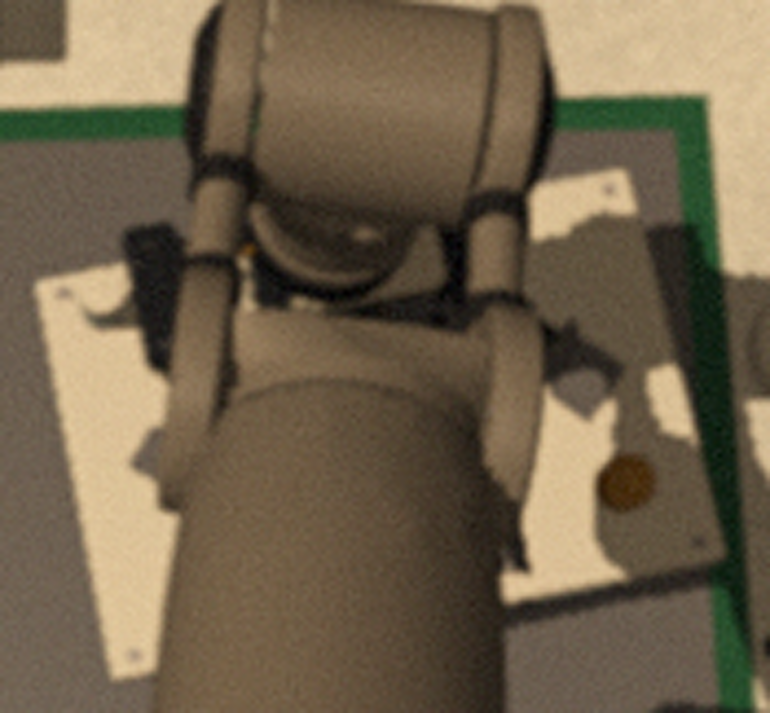

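In the side crop flaps 1–3 form one flat dark band from (360,400) up to (330,270), and the box is unmoved. On to flaps 4 and 5.

```bash
python3 -m inch '[-0.33,0.66,0,0,0,0,-1, -0.74,1.35,0,0,0,0,-1, -1.18,2.03,0,0,0,0,-1, -1.66,2.67,0,0,0,0,-1, -2.18,3.29,0,0,0,0,-1]'
python3 nx.py 35 3.3 124.8
```

```text
time: 5.9
tool_pos: [567.4, 19.4, 124.7]
tcp_rot: [3.14, -0.004, -2.973]
contact_force: [-0.2, 0.8, -0.3]
grip_width: 0.9
t 5.9 p [567.4  19.4 124.7] rot [ 179.9   -0.2 -170.3] F [-0.2  0.8 -0.3] w 0.8828972239449021
phi now 32.2 r 140.2
35.0 [-0.48  0.48  0.01]
38.3 [-1.07  1.03  0.01]
41.6 [-1.69  1.55  0.01]
44.9 [-2.33  2.04  0.01]
48.2 [-3.    2.48  0.01]
```

```bash
python3 -m inch '[-0.48,0.48,0,0,0,0,-1, -1.07,1.03,0,0,0,0,-1, -1.69,1.55,0,0,0,0,-1, -2.33,2.04,0,0,0,0,-1, -3,2.48,0,0,0,0,-1]'
python3 nx.py 50.5 2.3 124.8
```

```text
time: 6.4
tool_pos: [536.8, 44.6, 124.7]
tcp_rot: [3.14, -0.004, -2.973]
contact_force: [0.1, -0.5, 0.2]
grip_width: 0.9
t 6.4 p [536.8  44.6 124.7] rot [ 179.9   -0.2 -170.3] F [ 0.1 -0.5  0.2] w 0.8534450580709838
phi now 48.5 r 140.1
50.5 [-0.43  0.24  0.01]
52.8 [-0.92  0.51  0.01]
55.1 [-1.43  0.76  0.01]
57.4 [-1.94  0.98  0.01]
59.7 [-2.47  1.19  0.01]
```

Finish the sweep, lift, and move away to look.

```bash
python3 -m inch '[-0.43,0.24,0,0,0,0,-1, -0.92,0.51,0,0,0,0,-1, -1.43,0.76,0,0,0,0,-1, -1.94,0.98,0,0,0,0,-1, -2.47,1.19,0,0,0,0,-1]'
python3 -m inch '[0,0,2,0,0,0,-1, 0,0,5,0,0,0,-1, 0,0,8,0,0,0,-1, -3,4,9,0,0,0,-1, -6,8,9,0,0,0,-1]'
python3 -m inch '[-3,4,0,0,0,0,-1, -6,8,0,0,0,0,-1, -9,12,0,0,0,0,-1, -12,17,0,0,0,0,-1, -15,22,0,0,0,0,-1]'
python3 - <<'E'
from h import *
print(bot.get_obs()['contact_force'])
for n,b,f in(("top",(250,130,425,262),4.4),("side",(205,175,385,350),3.3)):
    x0,y0,x1,y1=b; im=bot.capture(n)[:,:,::-1]; cv2.imwrite(f"pics/{n}4f.png",im); cv2.imwrite(f"pics/{n}4.png",cv2.resize(im[y0:y1,x0:x1],None,fx=f,fy=f,interpolation=cv2.INTER_CUBIC))
E
```

```text
time: 6.9
tool_pos: [511.7, 56.6, 124.7]
tcp_rot: [3.14, -0.004, -2.973]
contact_force: [0.0, 0.2, 0.1]
grip_width: 0.4
time: 7.4
tool_pos: [452.9, 136.1, 216.3]
tcp_rot: [3.14, 0.0, -2.976]
contact_force: [0.4, 0.6, -0.3]
grip_width: 0.5
time: 7.9
tool_pos: [309.9, 343.1, 216.6]
tcp_rot: [3.139, 0.001, -2.977]
contact_force: [0.5, -0.4, 0.6]
grip_width: 0.2
[ 0.52418553 -0.44051231  0.59719784]
```

View pics/side4.png

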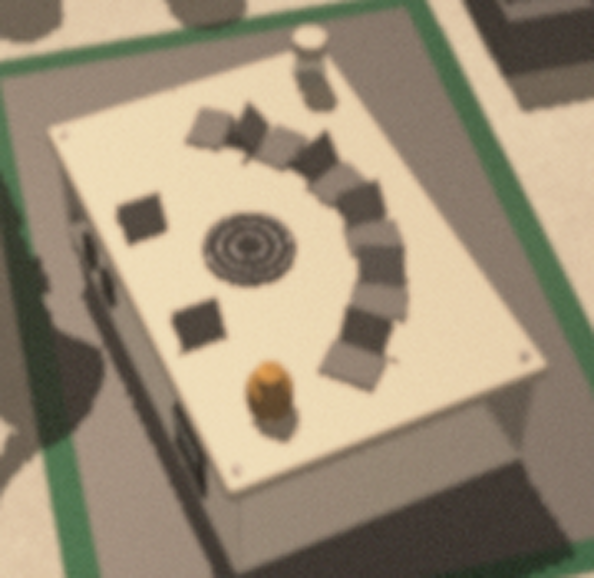

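View pics/top4.png

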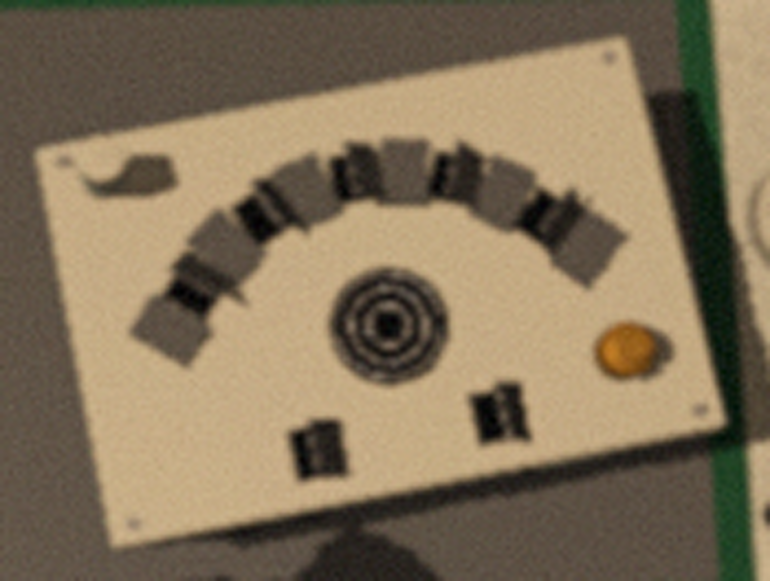

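View pics/top4f.png

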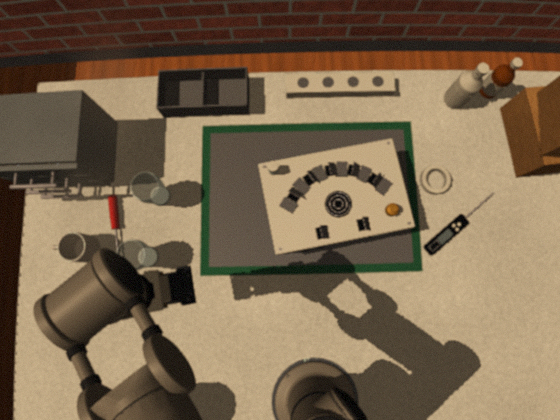

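The final views are identical to the first ones: all five flaps still stand open. I misread the shadowed flaps as flat, and the near-zero forces agree that the fingers never touched anything. I'll check where the fingertips really were by projecting the TCP into the images.

```bash
python3 - <<'E'
from h import *
def mark(src,dst,n,P,b,f):
    im=cv2.imread(src)
    for p,c in P:
        u=proj(n,p)[0]; q=((u-np.array(b))*f).astype(int); print(n,p,u.round(1),q); cv2.drawMarker(im,tuple(int(i) for i in q),c,cv2.MARKER_CROSS,20,1)
    cv2.imwrite(dst,im)
mark("pics/side1.png","pics/side1m.png","side",[((536.6,-193.4,147.8),(0,0,255)),((536.6,-193.4,214),(255,0,0))],(205,150),3.3)
mark("pics/side3.png","pics/side3m.png","side",[((589.9,-14.6,124.7),(0,0,255)),((589.9,-14.6,190),(255,0,0))],(205,150),3.3)
o=bot.get_obs();p=o['tool_pos'];print(p)
for n in("top","side"):
    im=cv2.imread(f"pics/{n}4f.png")
    for z,c in((0,(0,0,255)),(66,(255,0,0))):
        q=proj(n,p+[0,0,z])[0]; print(n,q); cv2.drawMarker(im,tuple(int(i) for i in q),c,cv2.MARKER_CROSS,14,1)
    q=proj(n,p)[0].astype(int); x0=max(q[0]-80,0);y0=max(q[1]-80,0)
    cv2.imwrite(f"pics/{n}5.png",cv2.resize(im[y0:y0+150,x0:x0+180],None,fx=4,fy=4,interpolation=cv2.INTER_CUBIC))
E
```

```text
side (536.6, -193.4, 147.8) [304.5 283.2] [328 439]
side (536.6, -193.4, 214) [305.3 264.5] [330 377]
side (589.9, -14.6, 124.7) [304.7 227.5] [328 255]
side (589.9, -14.6, 190) [305.4 209.1] [331 195]
[307.78538622 345.89446586 216.44027833]
top [162.82042633 290.76036683]
top [153.07032848 292.07446035]
side [171.33973124 131.46599111]
side [167.08881075 111.2976918 ]
```

View pics/side1m.png

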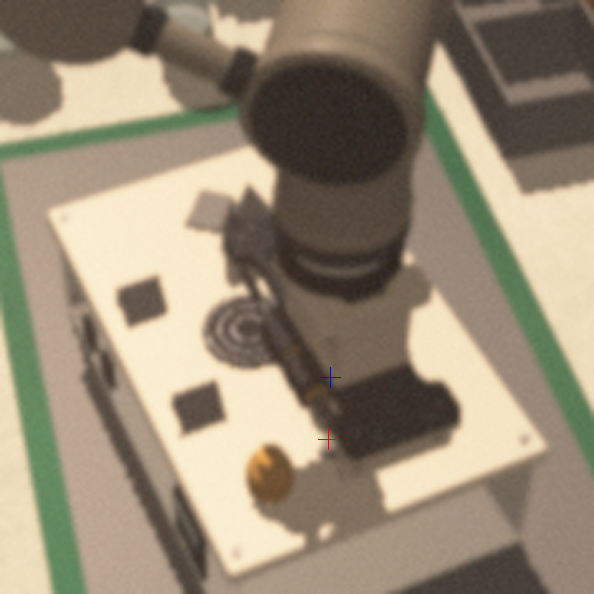

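View pics/side3m.png

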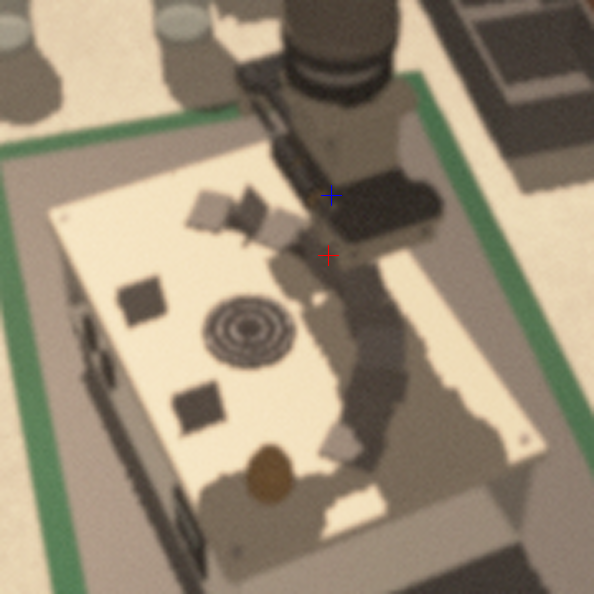

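View pics/side5.png

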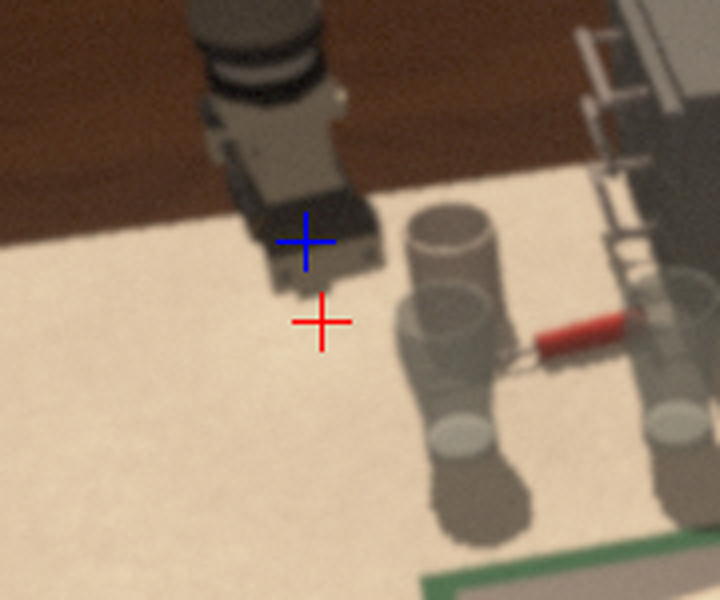

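View pics/top5.png

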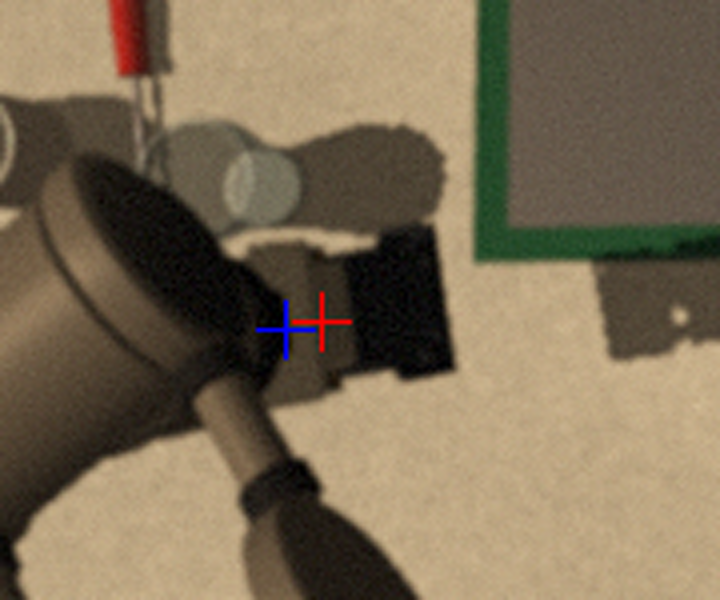

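```bash
python3 - <<'E'
from h import *
from scipy.spatial.transform import Rotation as Ro
o=bot.get_obs();p=o['tool_pos'];R=Ro.from_euler('xyz',o['tcp_rot']).as_matrix();print(R.round(2),o['grip_width'],o['joint_positions'].round(3))
for n in("top","side"):
    im=bot.capture(n)[:,:,::-1].copy(); S=4
    q=proj(n,p)[0].astype(int); x0=max(q[0]-90,0);y0=max(q[1]-90,0)
    v=cv2.resize(im[y0:y0+150,x0:x0+190],None,fx=S,fy=S,interpolation=cv2.INTER_CUBIC)
    def L(a,b,c):
        P=proj(n,np.array([p+R@np.array(a,float),p+R@np.array(b,float)]))
        P=((P-[x0,y0])*S).astype(int); cv2.line(v,tuple(map(int,P[0])),tuple(map(int,P[1])),c,1)
    c=[(-37,-95),(37,-95),(37,95),(-37,95)]
    for i in range(4): L((*c[i],-66),(*c[(i+1)%4],-66),(255,0,0))
    L((0,0,0),(0,0,-66),(0,0,255)); L((-9,0,0),(9,0,0),(0,255,255)); L((0,-19,0),(0,19,0),(0,255,255))
    cv2.imwrite(f"pics/{n}6.png",v)
    if n=="side": im0=cv2.imread("pics/side0.png"); cv2.imwrite("pics/side0g.png",cv2.resize(im0[20:150,60:190],None,fx=4.5,fy=4.5,interpolation=cv2.INTER_CUBIC)); print(proj("side",(186.1,490.5,203.1)), (proj("side",(186.1,490.5,203.1))-[60,20])*4.5)
E
```

```text
[[-0.99 -0.17 -0.  ]
 [-0.17  0.99  0.  ]
 [ 0.    0.   -1.  ]] 0.1485066605826519 [ 0.675  0.216  1.664  0.004  1.26  -1.069]
[[126.06963502 113.17177891]] [[297.31335758 419.27300511]]
```

View pics/side6.png

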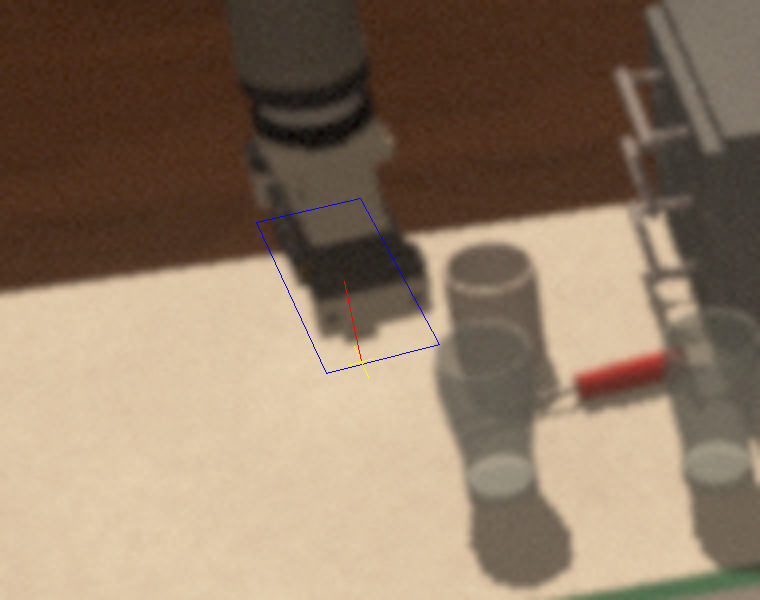

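View pics/top6.png

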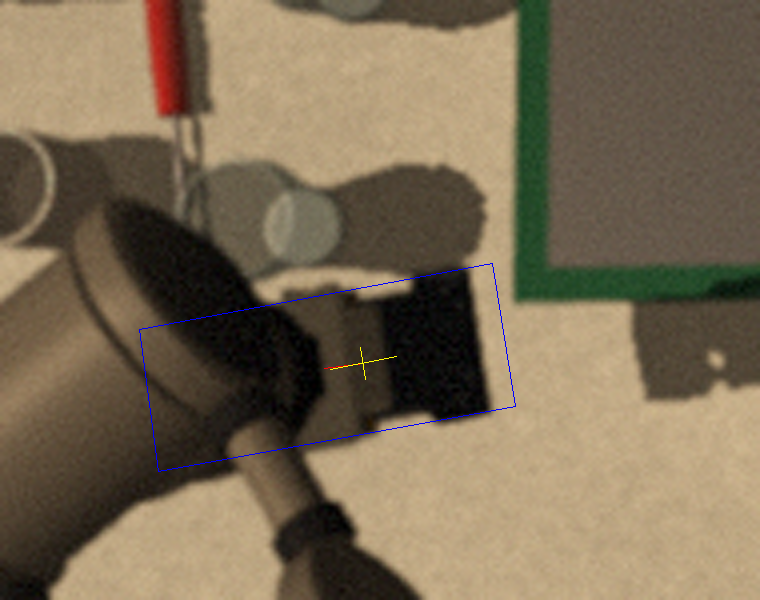

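View pics/side0g.png

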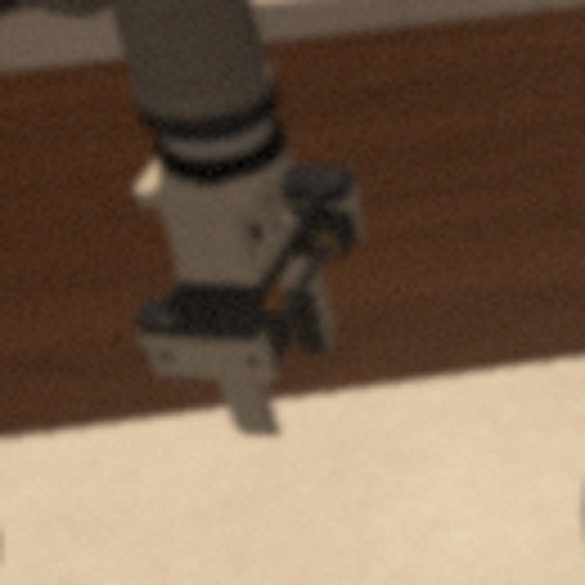

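The projected TCP and the visible tip disagree, but the gripper body hides most of the finger. I'll turn the gripper a quarter turn so the side camera sees the fingers, then check the true tip position. This also puts the jaw line along the row's radius, which suits the sweep.

```bash
python3 -m inch '[1,-3,0,0,0,-8,-1, 2,-6,0,0,0,-16,-1, 3,-9,0,0,0,-24,-1, 4,-12,0,0,0,-32,-1, 5,-15,0,0,0,-40,-1]'
python3 -m inch '[1,-1,0,0,0,-8,-1, 2,-2,0,0,0,-16,-1, 3,-3,0,0,0,-24,-1, 4,-4,0,0,0,-32,-1, 5,-5,0,0,0,-40,-1]'
python3 -m inch '[0,0,0,0,0,-5,-1, 0,0,0,0,0,-10,-1, 0,0,0,0,0,-10,-1, 0,0,0,0,0,-10,-1, 0,0,0,0,0,-10,-1]'
cat > see.py <<'E'
from h import *
import sys
from scipy.spatial.transform import Rotation as Ro
t=sys.argv[1]
o=bot.get_obs();p=o['tool_pos'];R=Ro.from_euler('xyz',o['tcp_rot']).as_matrix();print(p,np.degrees(o['tcp_rot']).round(1),o['grip_width'])
im=bot.capture("side")[:,:,::-1].copy(); S=6; cv2.imwrite(f"pics/{t}raw.png",im)
q=proj("side",p)[0]; print(q); x0=max(int(q[0])-60,0);y0=max(int(q[1])-60,0)
v=cv2.resize(im[y0:y0+95,x0:x0+120],None,fx=S,fy=S,interpolation=cv2.INTER_CUBIC)
for a,b,c in(((-9,0,0),(9,0,0),(0,255,255)),((0,-19,0),(0,19,0),(0,0,255))):
    P=proj("side",np.array([p+R@np.array(a,float),p+R@np.array(b,float)])); P=((P-[x0,y0])*S).astype(int); cv2.line(v,tuple(map(int,P[0])),tuple(map(int,P[1])),c,1)
cv2.imwrite(f"pics/{t}.png",v); print("crop",x0,y0)
E
python3 see.py s7
```

```text
time: 8.6
tool_pos: [361.2, 189.6, 216.3]
tcp_rot: [3.14, 0.001, 2.604]
contact_force: [0.2, 0.4, 1.1]
grip_width: 0.4
time: 9.1
tool_pos: [411.8, 137.2, 216.3]
tcp_rot: [3.14, 0.001, 1.897]
contact_force: [0.2, 0.9, -0.0]
grip_width: 0.2
time: 9.6
tool_pos: [411.8, 136.6, 216.3]
tcp_rot: [3.14, 0.001, 1.723]
contact_force: [0.6, -0.3, -0.2]
grip_width: 0.2
[411.83980954 136.63835264 216.2737943 ] [1.799e+02 1.000e-01 9.870e+01] 0.16634478111813877
[220.72615139 173.28940566]
crop 160 113
```

View pics/s7.png

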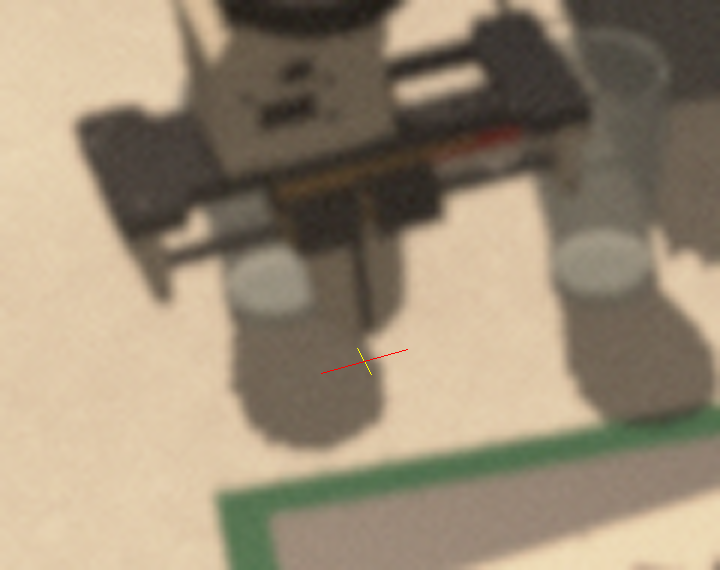

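The finger blade ends near crop (367,328), above the projected TCP at (365,360), but a glass shadow behind it confuses the view. I'll look again over the white lid.

```bash
python3 -m inch '[1,-4,0,0,0,0,-1, 2,-8,0,0,0,0,-1, 3,-12,0,0,0,0,-1, 4,-16,0,0,0,0,-1, 5,-19,0,0,0,0,-1]'
python3 -m inch '[0,-3,0,0,0,0,-1, 0,-5,0,0,0,0,-1, 0,-5,0,0,0,0,-1, 0,-5,0,0,0,0,-1, 0,-5,0,0,0,0,-1]'
python3 see.py s8
```

```text
time: 10.15
tool_pos: [462.0, -55.3, 216.4]
tcp_rot: [3.14, 0.002, 1.723]
contact_force: [1.3, 0.7, 0.0]
grip_width: -0.1
time: 10.65
tool_pos: [461.9, -104.4, 216.4]
tcp_rot: [3.14, 0.001, 1.724]
contact_force: [0.3, 0.9, -0.3]
grip_width: 0.4
[ 461.89343058 -104.37245119  216.39265958] [1.799e+02 1.000e-01 9.880e+01] 0.3752429673776569
[261.14395414 239.50777211]
crop 201 179
```

View pics/s8.png

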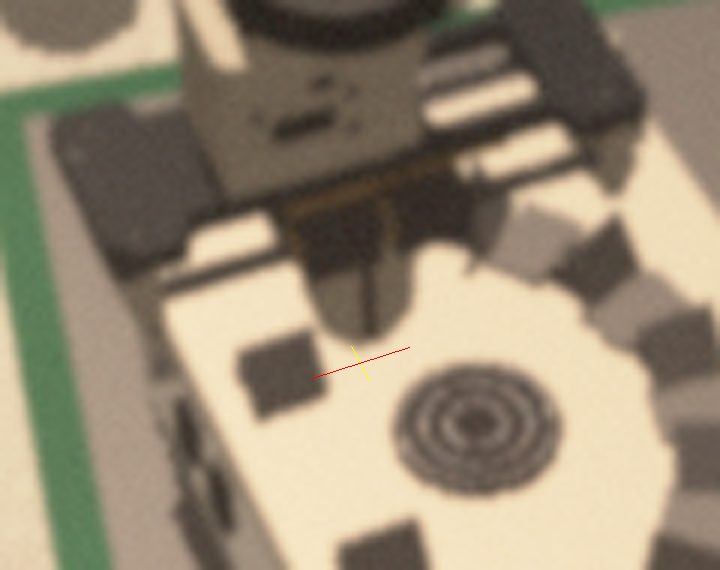

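Now it's clear. The shut fingers (about 37 mm across the jaws) end at crop (367,338), above the reported TCP, so the real tip is roughly 15–25 mm higher than reported. I'll measure the offset with a guarded touch on a bare part of the lid.

```bash
python3 -m inch '[3,-1.5,0,0,0,0,-1, 5.9,-2.9,0,0,0,0,-1, 5.9,-2.9,-3,0,0,0,-1, 5.9,-2.9,-7,0,0,0,-1, 5.9,-2.9,-7,0,0,0,-1]'
python3 -m inch '[0,0,-1,0,0,0,-1, 0,0,-1.5,0,0,0,-1, 0,0,-2,0,0,0,-1, 0,0,-2.3,0,0,0,-1, 0,0,-2.3,0,0,0,-1]'
python3 see.py s9
```

```text
time: 11.2
tool_pos: [518.0, -131.0, 142.0]
tcp_rot: [-3.134, -0.004, 1.726]
contact_force: [0.4, 0.1, 0.7]
grip_width: 0.8
time: 11.7
tool_pos: [518.1, -131.1, 119.2]
tcp_rot: [-3.135, -0.004, 1.726]
contact_force: [0.1, -0.0, 0.8]
grip_width: 0.5
[ 518.0542147  -131.09291447  119.22424631] [-179.6   -0.2   98.9] 0.4696344440409595
[288.92108337 270.85399726]
crop 228 210
```

View pics/s9.png

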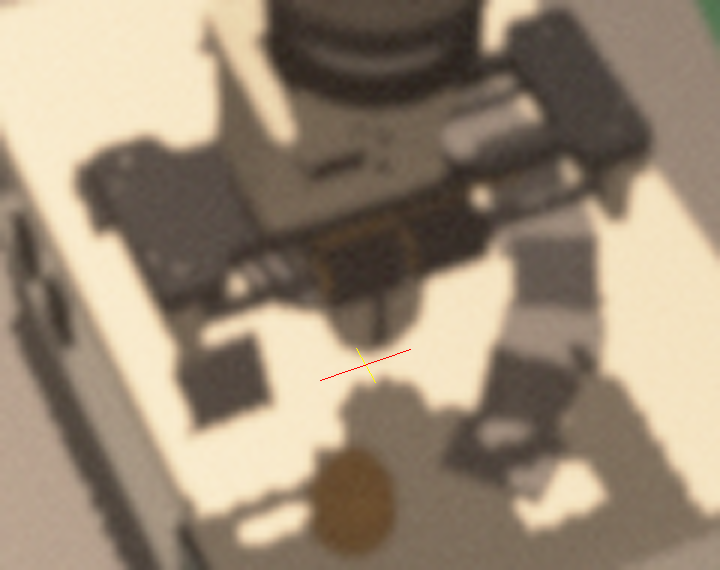

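At a reading of 119 there's still no contact, and the tip and its shadow on the lid ((375,345) and (385,380)) are still apart. Descending in small guarded steps.

```bash
python3 -m inch '[0,0,-0.2,0,0,0,-1, 0,0,-0.4,0,0,0,-1, 0,0,-0.6,0,0,0,-1, 0,0,-0.8,0,0,0,-1, 0,0,-0.8,0,0,0,-1]'; python3 see.py s10
```

```text
time: 12.25
tool_pos: [518.0, -131.1, 111.0]
tcp_rot: [-3.134, -0.004, 1.726]
contact_force: [0.5, 0.5, 0.2]
grip_width: 0.4
[ 517.96127182 -131.09590604  111.02929967] [-179.6   -0.2   98.9] 0.3904937283617139
[288.8729987  273.01346136]
crop 228 213
```

View pics/s10.png

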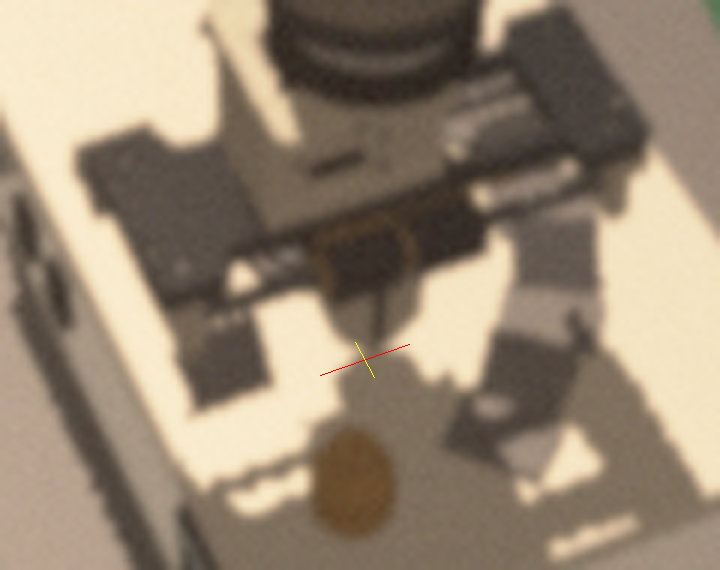

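The tip is now just above its shadow at (365,348), so contact is close. I'll use finer steps.

```bash
python3 -m inch '[0,0,-0.1,0,0,0,-1, 0,0,-0.2,0,0,0,-1, 0,0,-0.3,0,0,0,-1, 0,0,-0.4,0,0,0,-1, 0,0,-0.4,0,0,0,-1]'
```

```text
time: 12.8
tool_pos: [517.9, -131.1, 107.0]
tcp_rot: [-3.134, -0.004, 1.726]
contact_force: [-0.5, 0.0, -0.3]
grip_width: 0.2
```

```bash
python3 -m inch '[0,0,-0.1,0,0,0,-1, 0,0,-0.2,0,0,0,-1, 0,0,-0.3,0,0,0,-1, 0,0,-0.3,0,0,0,-1, 0,0,-0.3,0,0,0,-1]'; python3 see.py s11
```

```text
time: 13.3
tool_pos: [517.9, -131.1, 104.0]
tcp_rot: [-3.134, -0.004, 1.726]
contact_force: [0.1, -0.2, 0.8]
grip_width: 0.8
[ 517.94201727 -131.0583613   104.01891227] [-179.6   -0.2   98.9] 0.8337627640514634
[288.85273196 274.82455031]
crop 228 214
```

View pics/s11.png

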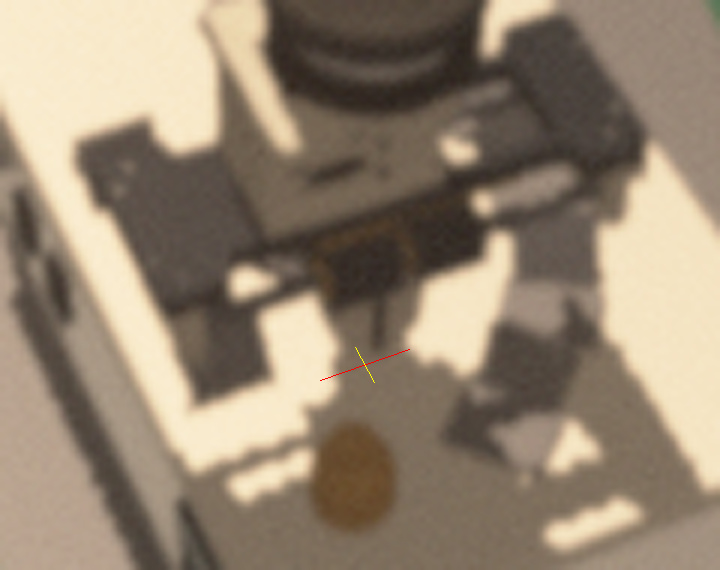

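```bash
python3 -m inch '[0,0,-0.1,0,0,0,-1, 0,0,-0.2,0,0,0,-1, 0,0,-0.2,0,0,0,-1, 0,0,-0.2,0,0,0,-1, 0,0,-0.2,0,0,0,-1]';python3 -m inch '[0,0,-0.1,0,0,0,-1, 0,0,-0.15,0,0,0,-1, 0,0,-0.15,0,0,0,-1, 0,0,-0.15,0,0,0,-1, 0,0,-0.15,0,0,0,-1]'
```

```text
time: 13.85
tool_pos: [518.0, -131.1, 102.0]
tcp_rot: [-3.134, -0.004, 1.726]
contact_force: [0.4, 0.6, 0.2]
grip_width: 0.4
time: 14.35
tool_pos: [518.0, -131.1, 100.6]
tcp_rot: [-3.134, -0.004, 1.726]
contact_force: [0.8, 0.1, 0.6]
grip_width: 0.3
```

```bash
python3 -m inch '[0,0,-0.1,0,0,0,-1, 0,0,-0.1,0,0,0,-1, 0,0,-0.1,0,0,0,-1, 0,0,-0.1,0,0,0,-1, 0,0,-0.1,0,0,0,-1]';python3 -m inch '[0,0,-0.1,0,0,0,-1, 0,0,-0.1,0,0,0,-1, 0,0,-0.1,0,0,0,-1, 0,0,-0.1,0,0,0,-1, 0,0,-0.1,0,0,0,-1]'; python3 see.py s12
```

```text
time: 14.85
tool_pos: [518.0, -131.1, 99.6]
tcp_rot: [-3.135, -0.004, 1.726]
contact_force: [0.0, 0.5, 0.0]
grip_width: 0.5
time: 15.35
tool_pos: [518.0, -131.1, 98.6]
tcp_rot: [-3.135, -0.004, 1.726]
contact_force: [-0.6, -0.2, -0.1]
grip_width: 0.5
[ 518.01654544 -131.08695195   98.60103199] [-179.6   -0.2   98.9] 0.4560246587830319
[288.88036622 276.22477435]
crop 228 216
```

View pics/s12.png

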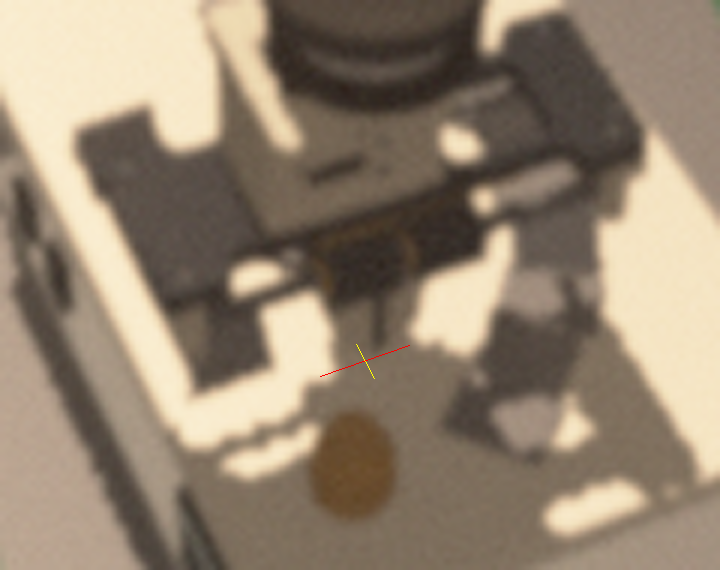

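```bash
python3 -m inch '[0,0,-0.1,0,0,0,-1, 0,0,-0.1,0,0,0,-1, 0,0,-0.1,0,0,0,-1, 0,0,-0.1,0,0,0,-1, 0,0,-0.1,0,0,0,-1]';python3 -m inch '[0,0,-0.1,0,0,0,-1, 0,0,-0.1,0,0,0,-1, 0,0,-0.1,0,0,0,-1, 0,0,-0.1,0,0,0,-1, 0,0,-0.1,0,0,0,-1]'
```

```text
time: 15.9
tool_pos: [518.0, -131.1, 97.6]
tcp_rot: [-3.135, -0.004, 1.726]
contact_force: [0.5, -0.7, -0.3]
grip_width: 0.9
time: 16.4
tool_pos: [518.1, -131.1, 97.3]
tcp_rot: [-3.135, -0.003, 1.726]
contact_force: [-1.9, 1.1, 5.7]
grip_width: 0.5
```

Contact came at a reading of 97.4 (5.7 N up), so the true tip is about 22.6 mm above the reported TCP. That puts shut-flap level (123) at a reading of about 100.4. I'll lift and use the image to check for a lateral offset.

```bash
python3 -m inch '[0,0,1,0,0,0,-1, 0,0,3,0,0,0,-1, 0,0,5,0,0,0,-1, 0,0,7,0,0,0,-1, 0,0,7,0,0,0,-1]'; python3 - <<'E'
from h import *
# s8: reading (461.9,-104.4,216.4) tip image col/row
for rd,uv in (((461.9,-104.4,216.4),(201+367/6,179+338/6)),((518.05,-131.1,119.2),(228+376/6,210+346/6)),((411.8,136.6,216.3),(160+367/6,113+329/6))):
    rd=np.array(rd); ztrue=rd[2]+22.6
    # near lower edge of the tip, 9.5 mm nearer the camera (tool x dir, approx -y)
    off=np.array([0.16*9.5,-9.5*.987])
    P=plane("side",[uv],ztrue)[0]; print("tip lower edge",P.round(1),"minus reading",(P[:2]-rd[:2]).round(1),"centre offset",(P[:2]-off-rd[:2]).round(1))
E
```

```text
time: 16.9
tool_pos: [519.8, -131.8, 170.5]
tcp_rot: [-3.14, -0.0, 1.726]
contact_force: [0.5, 0.8, 0.1]
grip_width: 0.7
tip lower edge [ 463.1 -112.7  239. ] minus reading [ 1.2 -8.3] centre offset [-0.3  1. ]
tip lower edge [ 519.7 -140.   141.8] minus reading [ 1.7 -8.9] centre offset [0.1 0.5]
tip lower edge [414.2 130.4 238.9] minus reading [ 2.4 -6.2] centre offset [0.8 3.2]
```

The lateral offset is near zero, so the error is purely along the tool. Now I'll check the vial position against the gripper body's height.

```bash
python3 - <<'E'
from h import *
C=np.array([538,-59.2]); y=np.radians(10);R=np.array([[np.cos(y),-np.sin(y)],[np.sin(y),np.cos(y)]])
P=plane("side",[(205+310/3.3,175+42/3.3)],163)[0]; print("vial cap side",P,(P[:2]-C)@R)
P=plane("top",[(250+112/4.4,130+172/4.4)],140)[0]; print("vial top?",P,(P[:2]-C)@R)
for z in (150,):
  P=plane("top",[(392.5,209.5)],z)[0]; print("weight",(P[:2]-C)@R)
E
python3 nx.py -67 0 112
```

```text
vial cap side [603.85890834  89.70653916 163.        ] [ 90.7157127  135.20803482]
vial top? [602.20839389  90.67343874 140.        ] [ 89.25817363 136.44685385]
weight [ -69.64801362 -125.39788787]
t 16.9 p [ 519.8 -131.8  170.5] rot [-179.9   -0.    98.9] F [0.5 0.8 0.1] w 0.6545835425181402
phi now -55.4 r 80.0
-67.0 [ 2.   -6.04 -5.85]
-67.0 [ 2.   -6.04 -5.85]
-67.0 [ 2.   -6.04 -5.85]
-67.0 [ 2.   -6.04 -5.85]
-67.0 [ 2.   -6.04 -5.85]
```

The vial stands at box (90,136) and could pass under the gripper body, so I'll hold the jaw line along box y at first. From mid-row I'll turn it with the arc, which keeps the body clear of the vial. First, position and turn high above the start.

```bash
python3 -m inch '[1,-2,0,0,0,8,-1, 2,-4,0,0,0,16,-1, 2,-6,0,0,0,24,-1, 2,-6,0,0,0,32,-1, 2,-6,0,0,0,40,-1]'
python3 -m inch '[0,0,0,0,0,8,-1, 0,0,0,0,0,16,-1, 0,0,0,0,0,24,-1, 0,0,0,0,0,32,-1, 0,0,0,0,0,40,-1]'
python3 -m inch '[0,0,-1,0,0,8,-1, 0,0,-3,0,0,10,-1, 0,0,-5,0,0,10,-1, 0,0,-5.5,0,0,10,-1, 0,0,-5.5,0,0,10,-1]'
python3 nx.py -67 0 102; python3 see.py s13
```

```text
time: 17.4
tool_pos: [539.4, -192.3, 169.4]
tcp_rot: [-3.14, -0.002, 2.429]
contact_force: [-0.1, 0.4, 0.2]
grip_width: 0.3
time: 17.9
tool_pos: [539.0, -192.1, 168.4]
tcp_rot: [-3.141, -0.003, 3.133]
contact_force: [0.1, -1.0, 0.9]
grip_width: 0.2
time: 18.4
tool_pos: [538.4, -191.8, 112.4]
tcp_rot: [3.141, -0.005, -2.976]
contact_force: [0.2, 0.7, 0.5]
grip_width: 0.4
t 18.4 p [ 538.4 -191.8  112.4] rot [ 180.    -0.3 -170.5] F [0.2 0.7 0.5] w 0.3631959975766387
phi now -67.4 r 138.9
-67.0 [ 0.15 -0.04 -1.04]
-67.0 [ 0.15 -0.04 -1.04]
-67.0 [ 0.15 -0.04 -1.04]
-67.0 [ 0.15 -0.04 -1.04]
-67.0 [ 0.15 -0.04 -1.04]
[ 538.35541709 -191.84058383  112.3787935 ] [ 180.    -0.3 -170.5] 0.3631959975766387
[304.64018187 291.8840438 ]
crop 244 231
```

View pics/s13.png

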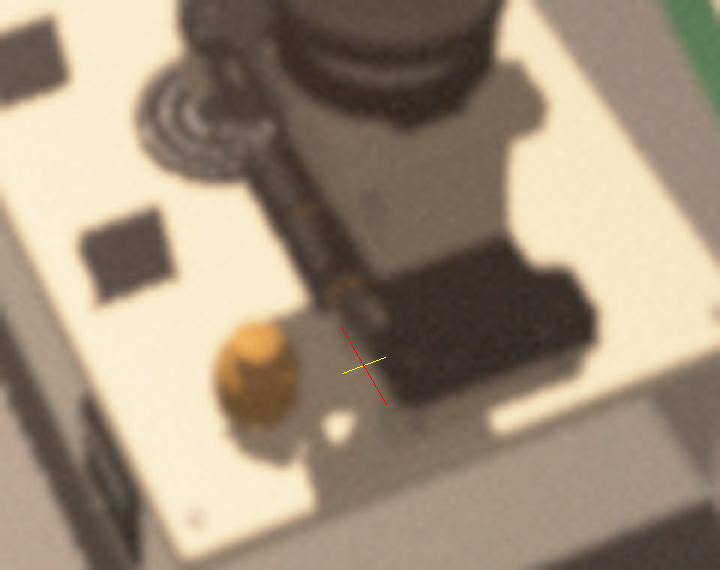

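The weight at (258,375) is clear of the gripper. Descending to just above band level (reading about 102).

```bash
python3 -m inch '[0.1,0,-0.5,0,0,0,-1, 0.1,0,-0.9,0,0,0,-1, 0.1,0,-1,0,0,0,-1, 0.1,0,-1,0,0,0,-1, 0.1,0,-1,0,0,0,-1]'
python3 nx.py -64 3 102.2
```

```text
time: 18.95
tool_pos: [540.1, -192.2, 103.6]
tcp_rot: [-3.141, -0.003, -2.976]
contact_force: [-0.8, 0.3, -0.6]
grip_width: 0.4
t 18.95 p [ 540.1 -192.2  103.6] rot [-179.9   -0.2 -170.5] F [-0.8  0.3 -0.6] w 0.40406464323974634
phi now -66.9 r 140.1
-64.0 [ 0.58  0.41 -0.14]
-61.0 [ 1.16  0.86 -0.14]
-58.0 [ 1.72  1.34 -0.14]
-55.0 [ 2.25  1.84 -0.14]
-52.0 [ 2.76  2.37 -0.14]
```

```bash
python3 -m inch '[0.58,0.41,-0.14,0,0,0,-1, 1.16,0.86,-0.14,0,0,0,-1, 1.72,1.34,-0.14,0,0,0,-1, 2.25,1.84,-0.14,0,0,0,-1, 2.76,2.37,-0.14,0,0,0,-1]'
python3 nx.py -49 3 102.2; python3 see.py s14
```

```text
time: 19.45
tool_pos: [568.3, -168.0, 102.2]
tcp_rot: [-3.141, -0.003, -2.976]
contact_force: [-0.8, 0.1, 0.7]
grip_width: 0.4
t 19.45 p [ 568.3 -168.   102.2] rot [-179.9   -0.2 -170.5] F [-0.8  0.1  0.7] w 0.43686025004665446
phi now -51.7 r 140.2
-49.0 [ 0.41  0.51 -0.  ]
-46.0 [ 0.86  1.09 -0.  ]
-43.0 [ 1.27  1.69 -0.  ]
-40.0 [ 1.65  2.32 -0.  ]
-37.0 [ 2.    2.96 -0.  ]
[ 568.30671566 -167.97092708  102.23627238] [-179.9   -0.2 -170.5] 0.43686025004665446
[314.10906554 283.37429354]
crop 254 223
```

View pics/s14.png

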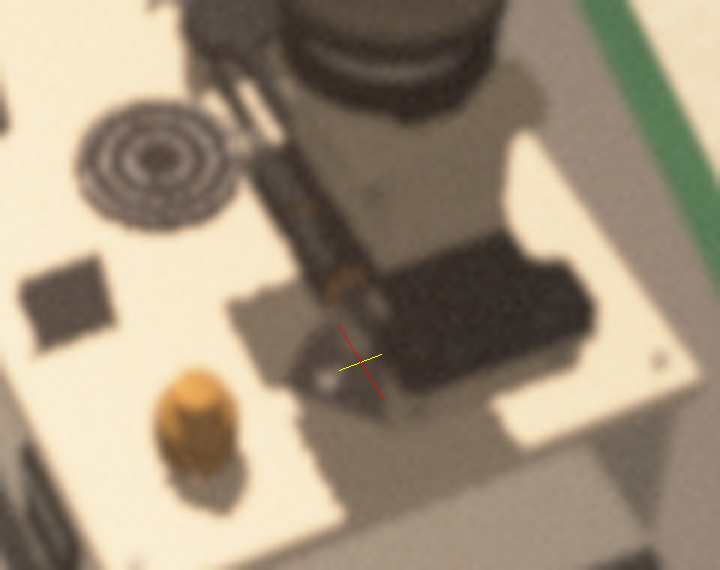

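```bash
python3 -m inch '[0.41,0.51,-0.02,0,0,0,-1, 0.86,1.09,-0.02,0,0,0,-1, 1.27,1.69,-0.02,0,0,0,-1, 1.65,2.32,-0.02,0,0,0,-1, 2,2.96,-0.02,0,0,0,-1]'
python3 nx.py -34 3 102; python3 see.py s15
```

```text
time: 20.0
tool_pos: [589.3, -136.9, 102.0]
tcp_rot: [-3.141, -0.002, -2.975]
contact_force: [0.8, 0.1, -0.9]
grip_width: 0.3
t 20.0 p [ 589.3 -136.9  102. ] rot [-1.800e+02 -1.000e-01 -1.705e+02] F [ 0.8  0.1 -0.9] w 0.2994314407589367
phi now -36.3 r 140.2
-34.0 [ 0.22  0.51 -0.  ]
-31.0 [ 0.5   1.19 -0.  ]
-28.0 [ 0.75  1.88 -0.  ]
-25.0 [ 0.95  2.58 -0.  ]
-22.0 [ 1.13  3.3  -0.  ]
[ 589.28088799 -136.86770879  102.00927495] [-1.800e+02 -1.000e-01 -1.705e+02] 0.2994314407589367
[318.75020737 271.11461043]
crop 258 211
```

View pics/s15.png

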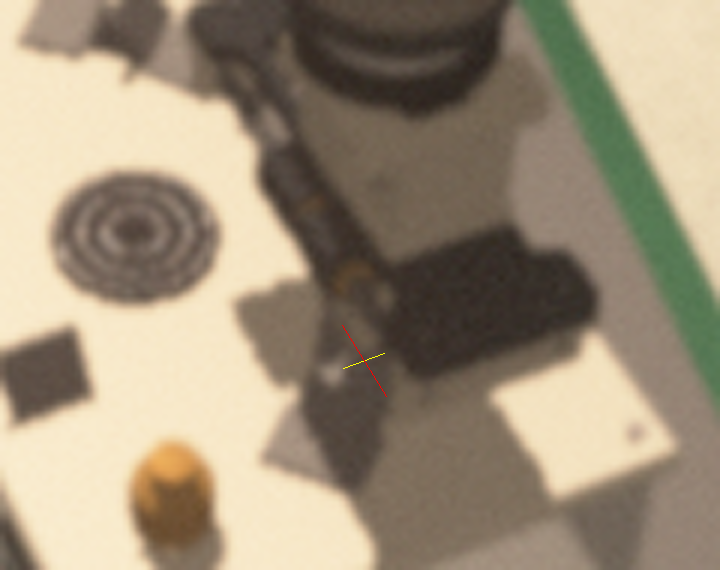

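Flap 1 and the band now form one smooth strip at (340,420), without the shadow spike that stood beside the flap earlier. Continuing.

```bash
python3 -m inch '[0.22,0.51,-0.02,0,0,0,-1, 0.5,1.19,-0.02,0,0,0,-1, 0.75,1.88,-0.02,0,0,0,-1, 0.95,2.58,-0.02,0,0,0,-1, 1.13,3.3,-0.02,0,0,0,-1]'
python3 nx.py -19 3 102
```

```text
time: 20.55
tool_pos: [601.1, -102.2, 101.8]
tcp_rot: [3.142, -0.002, -2.975]
contact_force: [0.5, -0.2, 0.5]
grip_width: 0.5
t 20.55 p [ 601.1 -102.2  101.8] rot [ 1.800e+02 -1.000e-01 -1.704e+02] F [ 0.5 -0.2  0.5] w 0.46173119978565513
phi now -21.3 r 140.2
-19.0 [0.08 0.55 0.02]
-16.0 [0.17 1.27 0.02]
-13.0 [0.23 2.01 0.02]
-10.0 [0.25 2.74 0.02]
-7.0 [0.23 3.47 0.02]
```

```bash
python3 -m inch '[0.08,0.55,0.01,0,0,1,-1, 0.17,1.27,0.01,0,0,2,-1, 0.23,2.01,0.01,0,0,4,-1, 0.25,2.74,0.01,0,0,7,-1, 0.23,3.47,0.01,0,0,10,-1]'
python3 nx.py -4 3 102; python3 see.py s16
```

```text
time: 21.05
tool_pos: [603.5, -66.9, 101.9]
tcp_rot: [-3.141, -0.002, -2.796]
contact_force: [-0.1, -1.9, 1.0]
grip_width: 0.4
t 21.05 p [603.5 -66.9 101.9] rot [-1.800e+02 -1.000e-01 -1.602e+02] F [-0.1 -1.9  1. ] w 0.3949241392183924
phi now -6.8 r 140.1
-4.0 [-0.06  0.68  0.01]
-1.0 [-0.16  1.4   0.01]
2.0 [-0.29  2.13  0.01]
5.0 [-0.46  2.84  0.01]
8.0 [-0.67  3.54  0.01]
[603.45142738 -66.94281967 101.90275405] [-1.800e+02 -1.000e-01 -1.602e+02] 0.3949241392183924
[315.7064614  247.90192607]
crop 255 187
```

View pics/s16.png

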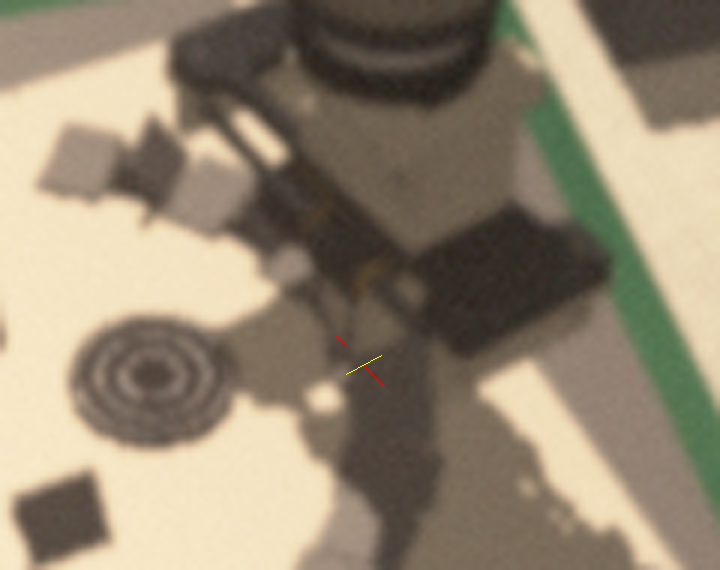

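Contact with flap 3 is now felt (Fy −1.9 N), and flaps 1–2 look flat. Continuing, turning with the arc.

```bash
python3 -m inch '[-0.06,0.68,0.01,0,0,3,-1, -0.16,1.4,0.01,0,0,6,-1, -0.29,2.13,0.01,0,0,9,-1, -0.46,2.84,0.01,0,0,12,-1, -0.67,3.54,0.01,0,0,15,-1]'
python3 nx.py 11 3 102
```

```text
time: 21.6
tool_pos: [596.7, -30.2, 102.1]
tcp_rot: [3.142, -0.001, -2.529]
contact_force: [0.5, -0.6, 0.1]
grip_width: 0.3
t 21.6 p [596.7 -30.2 102.1] rot [ 1.800e+02 -1.000e-01 -1.449e+02] F [ 0.5 -0.6  0.1] w 0.2837218834917439
phi now 8.5 r 140.4
11.0 [-0.24  0.56 -0.01]
14.0 [-0.52  1.23 -0.01]
17.0 [-0.84  1.9  -0.01]
20.0 [-1.19  2.54 -0.01]
23.0 [-1.57  3.17 -0.01]
```

```bash
python3 -m inch '[-0.24,0.56,-0.03,0,0,3,-1, -0.52,1.23,-0.03,0,0,6,-1, -0.84,1.9,-0.03,0,0,9,-1, -1.19,2.54,-0.03,0,0,12,-1, -1.57,3.17,-0.03,0,0,15,-1]'
python3 nx.py 26 3 102
```

```text
time: 22.1
tool_pos: [581.0, 1.8, 102.0]
tcp_rot: [-3.141, -0.001, -2.265]
contact_force: [0.2, -0.1, -0.0]
grip_width: 0.7
t 22.1 p [581.    1.8 102. ] rot [-1.800e+02 -1.000e-01 -1.298e+02] F [ 0.2 -0.1 -0. ] w 0.6906565015149999
phi now 23.1 r 140.2
26.0 [-0.42  0.57  0.  ]
29.0 [-0.86  1.15  0.  ]
32.0 [-1.34  1.71  0.  ]
35.0 [-1.84  2.24  0.  ]
38.0 [-2.37  2.75  0.  ]
```

```bash
python3 -m inch '[-0.42,0.57,-0.02,0,0,3,-1, -0.86,1.15,-0.02,0,0,6,-1, -1.34,1.71,-0.02,0,0,9,-1, -1.84,2.24,-0.02,0,0,12,-1, -2.37,2.75,-0.02,0,0,14,-1]'
python3 nx.py 41 3 102
```

```text
time: 22.6
tool_pos: [557.1, 29.6, 101.8]
tcp_rot: [-3.141, -0.001, -2.018]
contact_force: [0.1, 0.0, 0.3]
grip_width: 0.4
t 22.6 p [557.1  29.6 101.8] rot [-1.800e+02 -1.000e-01 -1.156e+02] F [0.1 0.  0.3] w 0.4476357192093415
phi now 38.2 r 140.1
41.0 [-0.53  0.44  0.02]
44.0 [-1.12  0.88  0.02]
47.0 [-1.72  1.3   0.02]
50.0 [-2.35  1.68  0.02]
53.0 [-2.99  2.03  0.02]
```

```bash
python3 -m inch '[-0.53,0.44,0,0,0,0,-1, -1.12,0.88,0,0,0,0,-1, -1.72,1.3,0,0,0,0,-1, -2.35,1.68,0,0,0,0,-1, -2.99,2.03,0,0,0,0,-1]'
python3 nx.py 55 2 102; python3 see.py s17
```

```text
time: 23.1
tool_pos: [526.4, 50.3, 101.7]
tcp_rot: [3.142, -0.001, -2.019]
contact_force: [0.1, 0.3, -0.1]
grip_width: -0.0
t 23.1 p [526.4  50.3 101.7] rot [ 1.800e+02 -1.000e-01 -1.157e+02] F [ 0.1  0.3 -0.1] w -0.005569971667965409
phi now 53.3 r 140.0
55.0 [-0.37  0.18  0.03]
57.0 [-0.81  0.38  0.03]
59.0 [-1.27  0.56  0.03]
61.0 [-1.73  0.73  0.03]
63.0 [-2.19  0.88  0.03]
[526.43782193  50.28355527 101.71650291] [ 1.800e+02 -1.000e-01 -1.157e+02] -0.005569971667965409
[273.98736424 220.20438072]
crop 213 160
```

View pics/s17.png

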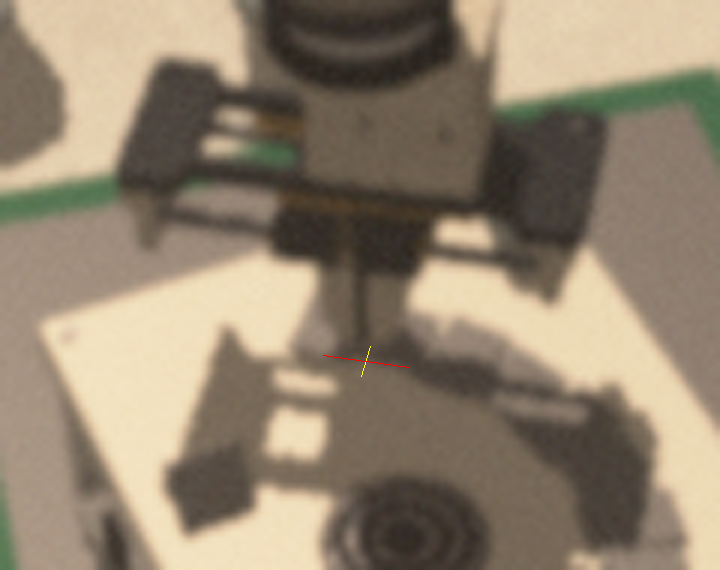

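The fingers are on the far end of flap 5. Finish to about 60°, lift, and clear the view.

```bash
python3 -m inch '[-0.37,0.18,0,0,0,0,-1, -0.81,0.38,0,0,0,0,-1, -1.27,0.56,0,0,0,0,-1, -1.5,0.65,0,0,0,0,-1, -1.5,0.65,1.5,0,0,0,-1]'
python3 -m inch '[0,0,2,0,0,0,-1, 0,0,5,0,0,0,-1, 0,0,8,0,0,0,-1, 0,0,11,0,0,0,-1, -3,4,11,0,0,0,-1]'
python3 -m inch '[-3,4,0,0,0,0,-1, -6,8,0,0,0,0,-1, -9,12,0,0,0,0,-1, -12,17,0,0,0,0,-1, -15,22,0,0,0,0,-1]'
python3 - <<'E'
from h import *
for n,b,f in(("top",(250,130,425,262),4.4),("side",(205,175,385,350),3.3)):
    x0,y0,x1,y1=b; im=bot.capture(n)[:,:,::-1]; cv2.imwrite(f"pics/{n}9f.png",im); cv2.imwrite(f"pics/{n}9.png",cv2.resize(im[y0:y1,x0:x1],None,fx=f,fy=f,interpolation=cv2.INTER_CUBIC))
E
```

```text
time: 23.65
tool_pos: [508.7, 57.4, 115.3]
tcp_rot: [3.137, -0.003, -2.018]
contact_force: [0.4, -0.4, -0.3]
grip_width: 0.3
time: 24.15
tool_pos: [483.3, 94.9, 229.0]
tcp_rot: [-3.137, 0.0, -2.023]
contact_force: [0.0, 1.6, -0.1]
grip_width: 0.2
time: 24.65
tool_pos: [340.5, 302.0, 229.3]
tcp_rot: [-3.137, 0.001, -2.024]
contact_force: [0.7, 0.3, -0.1]
grip_width: 0.9
```

View pics/side9.png

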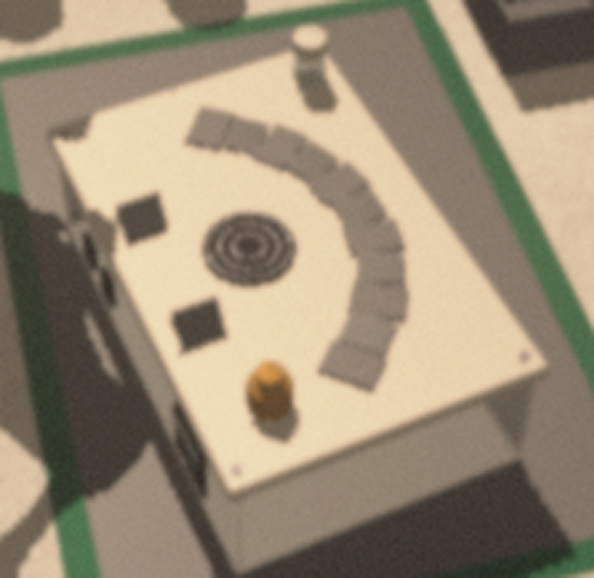

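View pics/top9.png

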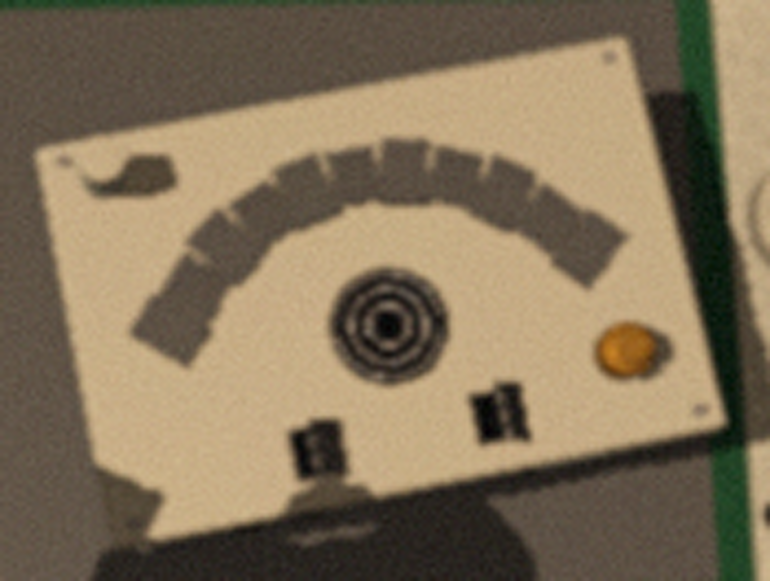

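View pics/top9f.png

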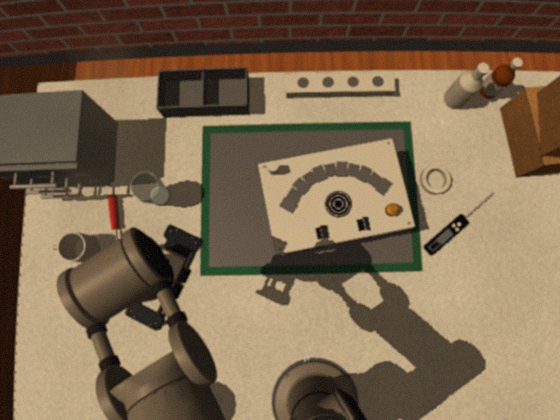

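All five flaps now lie flat as one uniform grey band. The fan flaps at (322,232) and (363,223) still stand open, and the box, weight, vial and tape are where they were. Handing in.

```bash
python3 - <<'E'
from h import *
im=cv2.imread("pics/side9f.png").astype(int);a=cv2.imread("pics/side0.png").astype(int)
d=abs(im-a).max(2); print("glass region diff",[int((d[95:170,190:275]>60).sum())])
print(bot.get_obs()['contact_force'].round(1)); print(bot.close_job())
E
```

```text
glass region diff [184]
[ 0.8 -0.5  0.2]
the job is handed in; nothing more can be done
None
```

I swept the closed fingertips along the row from right to left and handed the job in at about 25 s. All five flaps look flat in both final views; I judged this by eye and did not measure the flap angles.

- **First sweep missed:** It touched nothing, and I misread the shadowed flaps as folded until the cleared view showed them all still open. The side camera and a light touch on the lid (about 6 N) showed the real fingertips sit about 22.6 mm above the reported TCP, with almost no sideways error.
- **Second sweep:** I repeated the run with that correction, about 1.5 mm above shut-flap level. I turned the gripper with the arc so it stayed clear of the vial.
- **Final checks:** Both fan flaps still stand open. The box, weight, vial, tape and thermometer are where they were in the first pictures.
- **Not fully confirmed:**
  - The contact forces on most flaps were within the sensor noise, so I know they folded only from the pictures.
  - The arm hid one glass in the last top view.
  - A rough picture comparison around the glasses in the side view showed 184 changed pixels. I did not look into them; the arm and its shadow had moved near there.

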